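# Load the dry-block heater, cover it and start its pull timer

### The job

Get the heater going: lower the metal tube block with the notched corner into the heater's pocket so that it sits flat and fully home, then set the white cover squarely over it, down on the heater's deck; do not drop either of them. Then pull the timer's sprung tab out of its case until it is level with the clip on the scale (not past it), hold it there for a full second, let go and wait until the tab has run back home. Leave the block without a notch and the rubber bulb where they stand.

Things in the scene. Friction and masses are not known exactly. Their poses are not given: they have to be found in the camera images.
- notched_block: Aluminium tube block to load, 70 (its x) x 110 (y) x 40 mm high, 0.4-0.75 kg, dark tube holes on top. Its (-x, +y) corner is cut away over the full height by a 24 x 24 mm square notch, the only one. Lifting rib mid-top: 14 mm thick (x), 60 mm long (y), z 40 to 70 mm. Origin: centre of the underside of the 70 x 110 outline, z up. Stands upright on the bench in either of two places.
- plain_block: Bystander: aluminium block of the same outer sizes and rib (14 x 60 mm, z 40 to 70 mm), but with four full corners and fewer, wider holes; it does not fit the pocket. Origin at the centre of the underside. To be left alone.
- heater: White heater, fixed. Housing x -75 to 135, y +-95 mm, deck z 50. Pocket centred at x = y = 0: 74 (x) x 114 (y) mm, floor z 30, 2 mm spare all round. A 24 mm square post (to z 52) fills its (-x, +y) corner: the notched block fits only with its axes along the heater's. Collar round the pocket: outside 98 (x) x 138 (y), top z 58, inner edge sloped. Origin: underside below pocket centre, z up.
- pocket (a point): Centre of the pocket's floor (30 mm above the bench), axes as the heater's. The seated block's origin lies here.
- deck (a point): Point at deck height (50 mm above the bench) over the pocket's centre, axes as the heater's. The fitted cover's origin lies here.
- cover: White plastic cover, open-bottomed shell: outside 112 (its x) x 152 (y) x 58 mm high, inside 105 x 145 x 54 mm deep, 0.2-0.33 kg. Slips over the collar with 3.5 mm spare all round, clear of the seated block and rib. Grey grip fin mid-top: 16 mm thick (x), 60 mm long (y), z 58 to 88 mm. Fits with its y along the heater's y, either way round. Origin: centre of the open lower edge, z up.
- timer: Pull timer, fixed to the bench: base 240 mm (its x from -140 to +100) x 84 x 8 mm; grey case at x 30 to 100 mm, 70 mm wide, top at z = 64 mm; steel scale rail along x at y = -33 mm, top at z = 16 mm. The strip comes out of the case along -x. Origin at the underside of the base, z up.
- timer_tab (a point): Centre of the top face of the black tab on the timer's strip, an upright square post 20 x 20 mm, z from 23 to 72 mm above the bench, with axes as the timer's. At home it stands 40 mm clear of the case's front. A thin pointer at its foot reaches towards the scale.
- timer_strip (a joint): How far the strip is pulled out (m): 0 at home, limit 0.085; it moves the tab along the timer's -x. Sprung: 2.4 N at home, 40 N/m more as it comes out, and damped (80 N s/m: about 4 N more when pulled at 0.05 m/s). Let go, it runs back home in about 1 to 2 s.
- marker: The mark: black clip on the scale rail, 6 (x) x 18 (y) x 10 mm, thin white line across its top, fixed, 40 to 70 mm from the tab's home along the timer's -x and 34 mm to the tab's -y side; top 26 mm above the bench. Origin: centre of its underside, axes as the timer's. Tab and clip are level when their centres have the same x in the timer's axes.
- bulb: Bystander: terracotta-coloured rubber bulb, 56 mm wide and 98 mm high, standing with its nozzle up. Origin at the underside.
Not all that is in view belongs to the job. Leave any blue or red look-alike of the notched_block alone. Leave any blue or pink look-alike of the cover alone.

How it is judged (in metres and radians):
On the way, in this order (a step that is already met when the one before it is completed fails the run):
1. the notched block sits flat and fully home in the pocket, released (horizontal distance between notched_block and pocket below 0.005 m and z of notched_block in the frame of pocket between -0.003 and 0.003 m and angle between notched_block's own z axis and vertical below 0.035 rad and angle between the y axis of notched_block and the y axis of heater, either way round below 0.07 rad and contact force between the fingers and notched_block below 0.2 N and linear speed of notched_block below 0.02 m/s), for 0.2 s.
2. the cover sits squarely on the deck over the seated block, released (horizontal distance between cover and deck below 0.0075 m and z of cover in the frame of deck between -0.003 and 0.003 m and angle between each of cover, notched_block's own z axis and vertical below 0.035 rad and angle between the y axis of cover and the y axis of heater, either way round below 0.09 rad and horizontal distance between notched_block and pocket below 0.005 m and z of notched_block in the frame of pocket between -0.003 and 0.003 m and angle between the y axis of notched_block and the y axis of heater, either way round below 0.07 rad and contact force between the fingers and cover below 0.2 N and linear speed of cover below 0.02 m/s), for 0.2 s.
3. the tab is held level with the clip (within 4 mm) (x of timer_tab in the frame of marker between -0.004 and 0.004 m), for 0.7 s.
At the end, for the whole second after the job is handed in: Block in the pocket: within 5 mm of centre, 3 mm of the floor, flat to 2 degrees, square to 4. Cover on the deck: within 7.5 mm of centre, 3 mm of the deck, flat to 2 degrees, square to 5. Both at rest; timer tab within 6 mm of home (horizontal distance between notched_block and pocket below 0.005 m and z of notched_block in the frame of pocket between -0.003 and 0.003 m and angle between each of notched_block, cover's own z axis and vertical below 0.035 rad and angle between the y axis of notched_block and the y axis of heater, either way round below 0.07 rad and horizontal distance between cover and deck below 0.0075 m and z of cover in the frame of deck between -0.003 and 0.003 m and angle between the y axis of cover and the y axis of heater, either way round below 0.09 rad and linear speed of each of notched_block, cover below 0.02 m/s and value of joint timer_strip below 0.006 m); the robot touches nothing.
It fails at once if the block is dropped (falls free by more than about 1 cm) (linear speed of notched_block above 0.45 m/s and contact force between each of the arm, the fingers and notched_block below 0.1 N).
It fails at once if the cover is dropped (falls free by more than about 1 cm) (linear speed of cover above 0.45 m/s and contact force between each of the arm, the fingers and cover below 0.1 N).
It fails at once if the tab is pulled more than 9 mm past the clip (x of timer_tab in the frame of marker below -0.009 m).
It fails at once if the plain block or the bulb is pushed more than 20 mm or tipped over (distance of any of plain_block, bulb from where it was at the start of the episode above 0.02 m or angle between any of plain_block, bulb's own z axis and vertical above 0.3 rad).
It also fails if it takes over 67 s, if anything falls off the work surface, if the arm or the gripper's body presses on something with over 40 N, if the wrist force passes 120 N, or if a joint passes its speed limit or range.

### The arm

A 6-joint arm with a two-finger parallel gripper is mounted at the origin on the work surface. World frame = base frame: x ahead of the robot, y to its left, z up, the work surface at z = 0. Lengths are in m, angles in degrees, forces in N, time in s.
With the tool pointing down it reaches from about 0.35 to 0.875 m from the base axis. Payload 4.2 kg.
Tool frame: the origin (TCP) lies at the very end of the fingers, on their centre line; the grasp point (between the pads) lies 19 mm behind it; z points along the fingers, y is the direction in which the jaws open and shut (so a half turn about z gives the same grasp; the last joint's range is limited). The gripper opens to 87 mm and grips with 3 to 60 N. Pads are 19 mm wide; open, the fingers measure 117 mm over their backs; the gripper's body (75 mm by 190 mm) begins 51 mm behind the grasp point.
Start: joints at [-59.668, 22.042, 0.453, 0, -68.411, -14.817], TCP at [0.167, -0.602, 0.187] pointing down, gripper open.
Joint ranges: [-179.83, 179.83], [-69.29, 118.12], [-61.27, 80.66], [-181.25, 117.63], [-171.15, -9.14], [-177.46, 177.46]. Speed limits (degrees/s): [159.86, 159.86, 180, 180, 180, 180].

### API

Orientations are given as a 3x3 rotation matrix whose columns are the frame's x, y, z axes.
In Python, from station import r, imaging gives the robot as it stands. The module is installed in compiled form; this text tells all that it offers.
- The arm moves only by the tool move_arm, never from a script. Its argument "motion" is one flat list of numbers, 7 for each row, row after row: the shift along the tool's x, y, z in units of 40 mm (1.0 is 40 mm), then the turn, a rotation vector about the tool's x, y, z in units of 5 degrees (1.0 is 5 degrees), then the gripper's target within -1 to 1 (shut at 1, half-way at 0, fully open at -1). In form: [dx, dy, dz, wx, wy, wz, gripper, dx, dy, dz, wx, wy, wz, gripper, ...]. A call has 1 to 20 rows; each row is the pose to reach, as a shift and turn from the pose measured when the call began, along the tool's axes at that moment; what a row does not reach only later rows make up. A row lasts 1/12 s, in which the tool goes at most 41.7 mm and 7.16 degrees, less where a joint would pass 70% of its speed; a pose out of reach is approached as far as the arm can. A call with a gripper value outside its range is refused whole. The fingers move at their own pace and stop on an object; the grip force is fixed at half the most. Time passes only in rows, so rows that repeat a pose let the fingers close. It gives the time, the measured TCP pose, the force and the opening at its end, in the units of the state.
- r.sense(): the state, without advancing time (a new reading comes with each control period).
- imaging.capture(name): name is "side" or "top" or "wrist"; returns the picture (420x560x3 uint8, blue, green, red); there is no depth.
- imaging.camera_params(name): a dict with "intrinsics" (3x3 intrinsics, pixels), "world_from_camera" (4x4, takes a point from camera to world coordinates). Camera axes: x right, y down, z forward; pixel columns grow to the right and rows downward; lengths in m; the calibration is good to about 2 mm. The wrist camera is an equidistant fisheye: a pixel r from the principal point sees the ray r / f radians off the axis. A picture is of the moment at which its call begins: read the wrist's pose just before it. camera_params takes no time and is no camera call; for the wrist camera it gives the pose at the moment of the call.
- r.finish_job(): hands the job in, once; it reports no verdict.
The state is a dict: "time_s": time; "joints": joint angles; "joint_velocities": joint speeds; "effort": joint torques, N m; "tcp_pos": TCP position; "ee_rot": TCP orientation; "wrist_force": force on the tool from outside, world axes, zero at the start; "moment": the same for the moment, N m; "gripper_width": opening from 0.0 (shut) to 1.0 (fully open).
Only numpy, scipy, OpenCV 4.12 (cv2) and the standard library are available. Lean on these libraries where they do the work, as an engineer would, in place of code of your own. Each camera call takes 0.05 s, during which the arm holds its last target.

## Working session

There is one attempt and no reset: what is moved stays moved. The work goes in short steps, Python scripts to look and compute and a tool call to move; the robot and the scene stay as the last step left them, time stands still between calls to the robot, and variables do not carry over. Pictures are saved under pics/ and viewed, and the job is handed in when it is done.

Besides the shell and the picture viewer there is one more tool, called by a JSON object that holds its "api" and its "payload", one argument or row to a line. move_arm: Moves the arm, as the interface text tells. Its arguments: {"type":"object","properties":{"motion":{"type":"array","items":{"type":"number"}}},"required":["motion"]}

```bash
mkdir -p pics; python3 - <<'E'
from station import r, imaging
import cv2
s=r.sense(); print(s)
for n in("side","top","wrist"):
    im=imaging.capture(n); cv2.imwrite(f"pics/{n}0.png",im)
    p=imaging.camera_params(n); print(n,p)
E
```

```text
{'time_s': 0.0, 'joints': array([-5.96694376e+01,  2.20884144e+01,  3.80481631e-01, -2.86284664e-02,
       -6.84127540e+01, -1.48163245e+01]), 'joint_velocities': array([ 0.02906833, -0.01989241, -0.03224671,  0.00646623,  0.01783516,
       -0.04170151]), 'effort': array([ 6.25689154e-04, -3.90670681e+01,  1.87411988e+01,  4.21986580e+00,
        1.10381073e-02, -2.11867173e-04]), 'tcp_pos': array([ 0.16700042, -0.60156615,  0.18639016]), 'ee_rot': array([[-9.63613271e-01, -2.67299502e-01, -6.62654260e-04],
       [-2.67300309e-01,  9.63611089e-01,  2.05265883e-03],
       [ 8.98663096e-05,  2.15509698e-03, -9.99997674e-01]]), 'wrist_force': array([-0.39130113, -0.28157503, -0.28318249]), 'moment': array([ 0.01136217, -0.00271357, -0.03369019]), 'gripper_width': 0.9988728879099622}
side {'intrinsics': array([[380.70787213,   0.        , 285.06157539],
       [  0.        , 380.70787213, 214.94302366],
       [  0.        ,   0.        ,   1.        ]]), 'world_from_camera': array([[-0.98416232, -0.09357724,  0.15055837,  0.26662631],
       [-0.17635801,  0.60287245, -0.77810196,  
[... 320 characters left out ...]
om_camera': array([[ 0.02037014, -0.99322392,  0.11441721,  0.22924734],
       [-0.99975885, -0.01929654,  0.01048302, -0.07627104],
       [-0.00820413, -0.11460316, -0.99337748,  1.56999155],
       [ 0.        ,  0.        ,  0.        ,  1.        ]])}
wrist {'intrinsics': array([[325.1922621 ,   0.        , 284.43551411],
       [  0.        , 325.1922621 , 207.17267659],
       [  0.        ,   0.        ,   1.        ]]), 'world_from_camera': array([[-0.26772375,  0.91831865,  0.29157307,  0.08631175],
       [ 0.96349494,  0.25478548,  0.08223057, -0.62625735],
       [ 0.00122528,  0.30294425, -0.95300749,  0.38391396],
       [ 0.        ,  0.        ,  0.        ,  1.        ]])}
```

View pics/side0.png

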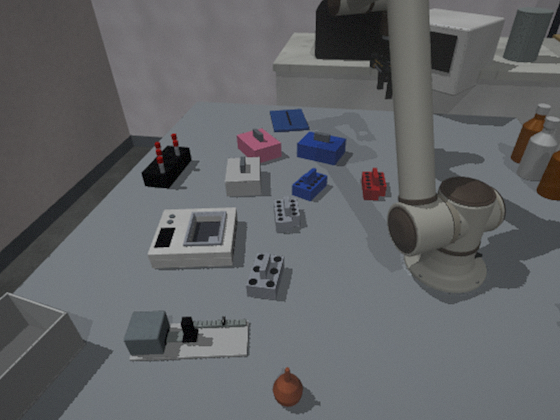

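View pics/top0.png

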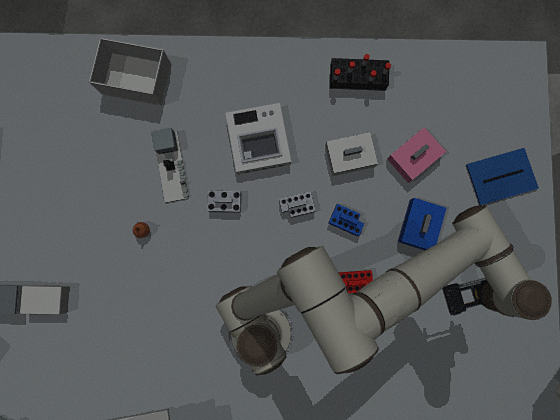

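View pics/wrist0.png

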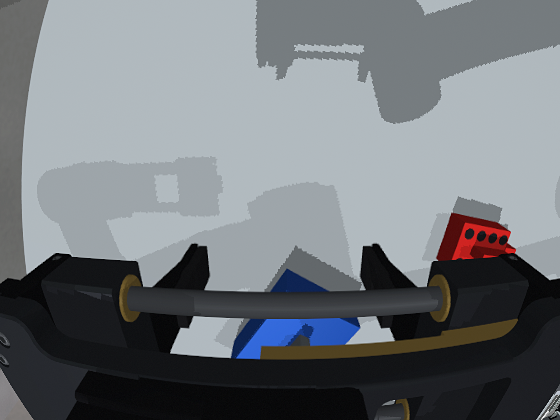

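```bash
python3 - <<'E'
import cv2
im=cv2.imread("pics/top0.png")
c=im[95:220,140:400]; cv2.imwrite("pics/c1.png",cv2.resize(c,None,fx=3,fy=3,interpolation=cv2.INTER_CUBIC))
c=im[100:220,225:385]; cv2.imwrite("pics/c2.png",cv2.resize(c,None,fx=5,fy=5,interpolation=cv2.INTER_CUBIC))
c=im[115:210,145:265]; cv2.imwrite("pics/c3.png",cv2.resize(c,None,fx=6,fy=6,interpolation=cv2.INTER_CUBIC))
E
```

```text
(no output)
```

View pics/c2.png

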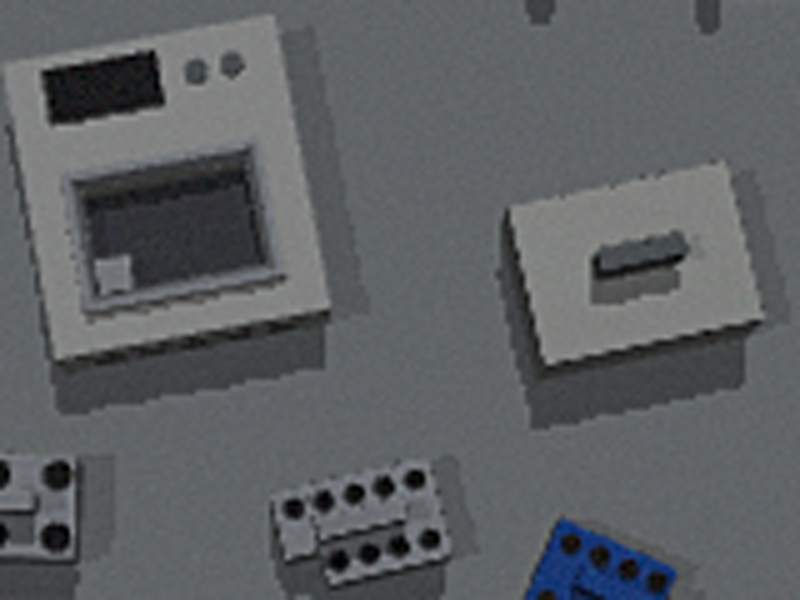

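View pics/c3.png

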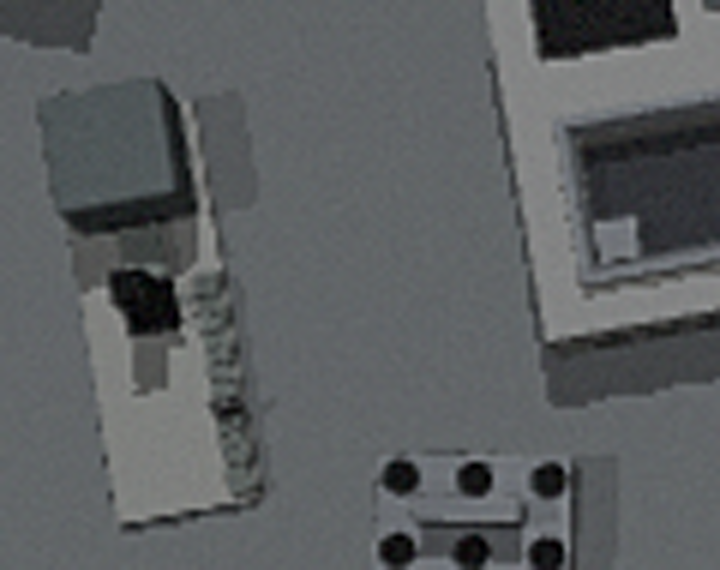

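```bash
cat > h.py <<'E'
import numpy as np, cv2
from scipy.optimize import least_squares
from station import r, imaging
def project(P,cp,fish):
    T=np.linalg.inv(cp["world_from_camera"]);K=cp["intrinsics"]
    c=P@T[:3,:3].T+T[:3,3]
    if not fish: u=c[:,:2]/c[:,2:3]
    else:
        rr=np.linalg.norm(c[:,:2],axis=1); th=np.arctan2(rr,c[:,2]); u=c[:,:2]*(th/np.maximum(rr,1e-12))[:,None]
    return u*[K[0,0],K[1,1]]+[K[0,2],K[1,2]]
def world(m,pose,z0=0):
    x,y,a=pose;m=np.atleast_2d(np.asarray(m,float));c,s=np.cos(a),np.sin(a)
    return np.c_[x+c*m[:,0]-s*m[:,1], y+s*m[:,0]+c*m[:,1], m[:,2]+z0]
def fit(m,px,cp,fish,p0,z0=0):
    px=np.asarray(px,float); m=np.asarray(m,float)/1000
    f=lambda p:(project(world(m,p,z0),cp,fish)-px).ravel()
    s=least_squares(f,p0,x_scale=[.01,.01,.02]); return s.x,np.round(f(s.x).reshape(-1,2),1)
def unproject(px,z,cp,fish):
    K=cp["intrinsics"];T=cp["world_from_camera"];u=(np.asarray(px,float)-[K[0,2],K[1,2]])/[K[0,0],K[1,1]]
    if fish:
        th=np.linalg.norm(u); d=np.r_[u/th*np.sin(th),np.cos(th)]
    else: d=np.r_[u,1]
    d=T[:3,:3]@d; o=T[:3,3]; return o+d*(z-o[2])/d[2]
E
python3 - <<'E'
from h import *
cp=imaging.camera_params("top")
def F(n,m,px,sc,off,p0):
    px=(np.array(px)+.5)/sc-.5+np.array(off); p,e=fit(m,px,cp,False,p0); print(n,p[:2].round(4),np.degrees(p[2]).round(2),e.tolist()); return p
F("heater",[(135,95,50),(135,-95,50),(-75,-95,50),(-75,95,50)],[(3,65),(273,15),(328,310),(55,360)],5,(225,100),[.6,0,0])
F("cover",[(56,76,58),(56,-76,58),(-56,-76,58),(-56,76,58)],[(508,208),(725,162),(763,320),(547,365)],5,(225,100),[.6,-.2,0])
F("block",[(35,55,40),(35,-55,40),(-35,-55,40),(-35,31,40),(-11,55,40)],[(273,492),(430,458),(450,555),(330,588),(285,555)],5,(225,100),[.5,-.1,0])
t=F("timer",[(-140,42,8),(-140,-42,8),(100,35,64),(100,-35,64),(30,-35,64),(30,35,64)],[(120,528),(262,500),(38,100),(155,78),(182,200),(65,218)],6,(145,115),[.5,.2,0])
for d in(-10,-50,-60,-70,-80):
  q=project(world([[d/1000,-.034 if d<-10 else 0,.026 if d<-10 else .072]],t),cp,False)
  print(d,(q-[145,115])*6)
print(unproject((141,230),.05,cp,False), unproject((224,201),.04,cp,False))
E
```

```text
heater [0.6324 0.0213] 11.62 [[-0.3, -0.1], [0.2, 0.1], [0.4, -0.1], [-0.3, 0.0]]
cover [ 0.6119 -0.2925] 13.34 [[-0.1, -0.1], [0.2, -0.2], [0.4, -0.1], [-0.5, 0.3]]
block [ 0.4332 -0.1112] 13.55 [[-0.4, -0.1], [-0.0, -0.2], [0.6, 0.4], [-0.4, -0.7], [0.1, 0.5]]
timer [0.5802 0.333 ] 12.08 [[0.1, 0.2], [0.3, 0.3], [0.1, 0.1], [0.9, -0.1], [-0.2, -0.7], [-1.2, 0.2]]
-10 [[124.57897049 270.33088485]]
-50 [[215.12306861 344.70628279]]
-60 [[217.99197683 361.56838063]]
-70 [[220.86505233 378.45497178]]
-80 [[223.7423042  395.36610966]]
[0.33594586 0.40793962 0.05      ] [0.44031109 0.13548053 0.04      ]
```

{"api": "move_arm", "payload": {
  "motion": [-12.9,12.55,-2.35,0,0,-17.6,-1,-12.9,12.55,-2.35,0,0,-17.6,-1,-12.9,12.55,-2.35,0,0,-17.6,-1,-12.9,12.55,-2.35,0,0,-17.6,-1,-12.9,12.55,-2.35,0,0,-17.6,-1,-12.9,12.55,-2.35,0,0,-17.6,-1,-12.9,12.55,-2.35,0,0,-17.6,-1,-12.9,12.55,-2.35,0,0,-17.6,-1,-12.9,12.55,-2.35,0,0,-17.6,-1,-12.9,12.55,-2.35,0,0,-17.6,-1,-12.9,12.55,-2.35,0,0,-17.6,-1,-12.9,12.55,-2.35,0,0,-17.6,-1,-12.9,12.55,-2.35,0,0,-17.6,-1,-12.9,12.55,-2.35,0,0,-17.6,-1,-12.9,12.55,-2.35,0,0,-17.6,-1,-12.9,12.55,-2.35,0,0,-17.6,-1,-12.9,12.55,-2.35,0,0,-17.6,-1,-12.9,12.55,-2.35,0,0,-17.6,-1,-12.9,12.55,-2.35,0,0,-17.6,-1,-12.9,12.55,-2.35,0,0,-17.6,-1]
}}

```text
time_s: 1.82
tcp_pos: [0.53, 0.0206, 0.2806]
ee_rot: [[0.235, -0.972, -0.002], [-0.972, -0.235, 0.001], [-0.002, 0.002, -1.0]]
wrist_force: [0.0, 0.5, -0.1]
gripper_width: 1.001
```

```bash
cat > snap.py <<'E'
import sys,pickle
from h import *
n=sys.argv[1]; cam=sys.argv[2] if len(sys.argv)>2 else "wrist"
cp=imaging.camera_params(cam); im=imaging.capture(cam); s=r.sense()
cv2.imwrite(f"pics/{n}.png",im); pickle.dump((cp,s),open(f"pics/{n}.pkl","wb"))
print(s["time_s"],s["tcp_pos"].round(4),s["ee_rot"].round(4).tolist(),s["gripper_width"],s["joints"].round(1))
E
python3 snap.py w1
```

```text
1.8667 [0.5296 0.0198 0.2808] [[0.234, -0.9722, -0.002], [-0.9722, -0.234, 0.0012], [-0.0017, 0.0017, -1.0]] 1.000090744804765 [ 19.6   9.7  -3.3  -0.1 -77.1  -6.1]
```

View pics/w1.png

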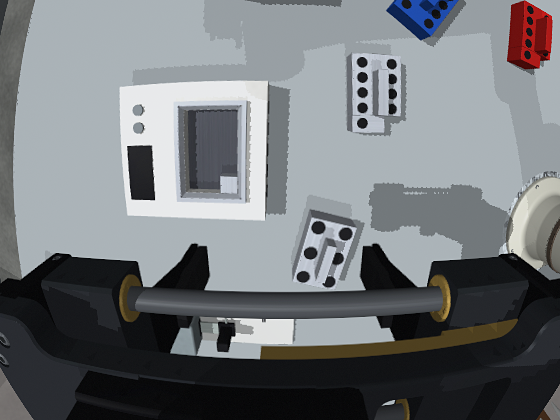

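```bash
python3 - <<'E'
import cv2
im=cv2.imread("pics/w1.png")
cv2.imwrite("pics/d1.png",cv2.resize(im[75:225,110:280],None,fx=4,fy=4,interpolation=cv2.INTER_CUBIC))
cv2.imwrite("pics/d2.png",cv2.resize(im[45:140,340:410],None,fx=6,fy=6,interpolation=cv2.INTER_CUBIC))
E
```

```text
(no output)
```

View pics/d1.png

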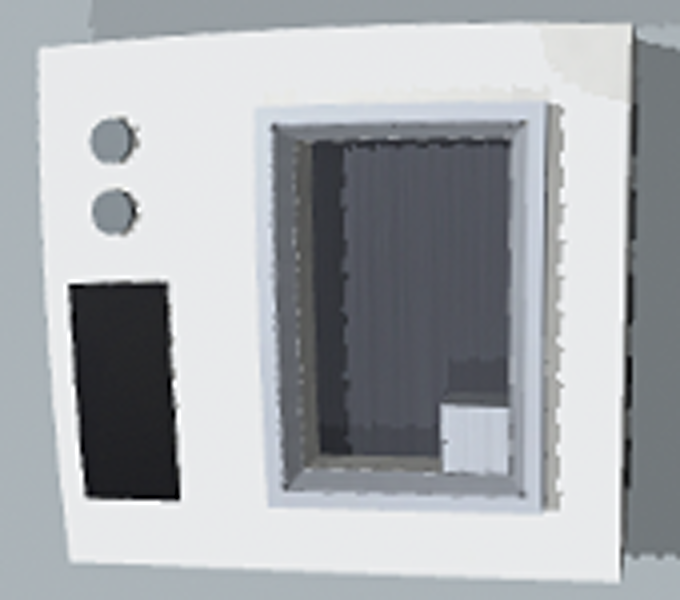

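View pics/d2.png

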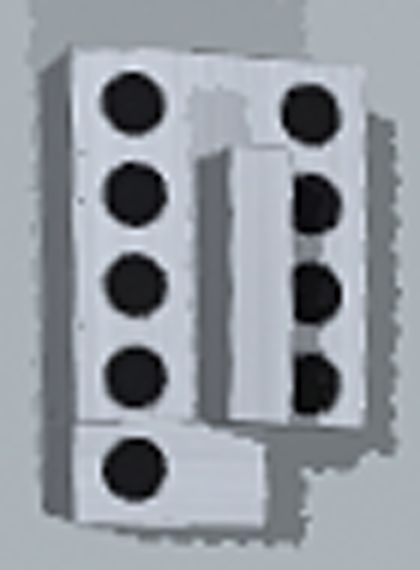

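```bash
cat > f.py <<'E'
from h import *
def F(n,m,px,sc,off,p0,cp,fish=True,z0=0):
    px=(np.array(px)+.5)/sc-.5+np.array(off); p,e=fit(m,px,cp,fish,p0,z0); print(n,p[:2].round(4),np.degrees(p[2]).round(2),e.tolist()); return p
E
python3 - <<'E'
from f import *; import pickle
cp,s=pickle.load(open("pics/w1.pkl","rb"))
dk=[(135,-95,50),(-75,-95,50),(-75,95,50),(135,95,50)];dkp=[(38,47),(631,25),(620,582),(70,562)]
co=[(49,-69,58),(-49,-69,58),(-49,69,58),(49,69,58)];cop=[(256,105),(547,102),(542,515),(269,507)]
po=[(-13,33,52),(-37,33,52),(-13,57,52)];pop=[(441,403),(508,406),(443,474)]
p0=[.632,.021,.2]
F("deck",dk,dkp,4,(110,75),p0,cp);F("collar",co,cop,4,(110,75),p0,cp);F("post",po,pop,4,(110,75),p0,cp)
F("all",dk+co+po,dkp+cop+pop,4,(110,75),p0,cp)
b=[(35,-55,40),(-35,-55,40),(-35,31,40),(-11,55,40),(35,55,40)];bp=[(75,55),(363,62),(363,427),(263,528),(75,523)]
rb=[(7,-30,70),(-7,-30,70),(-7,30,70),(7,30,70)];rp=[(232,147),(292,147),(290,425),(230,420)]
p0=[.433,-.111,.2]
F("blk",b,bp,6,(340,45),p0,cp);F("rib",rb,rp,6,(340,45),p0,cp);F("all",b+rb,bp+rp,6,(340,45),p0,cp)
E
```

```text
deck [0.6326 0.0171] 11.8 [[0.2, 0.3], [0.1, -0.1], [-0.1, -0.0], [-0.1, -0.1]]
collar [0.6324 0.0168] 11.64 [[-0.2, 0.2], [0.2, -0.1], [0.3, 0.1], [-0.4, -0.1]]
post [0.633 0.017] 12.55 [[-0.3, 0.4], [0.4, -0.2], [-0.2, -0.2]]
all [0.6325 0.0169] 11.78 [[0.3, 0.1], [0.2, -0.3], [-0.0, -0.1], [0.0, -0.3], [-0.4, 0.3], [-0.0, -0.2], [0.3, -0.0], [-0.3, -0.0], [-0.2, 0.5], [0.5, 0.1], [-0.4, -0.2]]
blk [ 0.433  -0.1146] 14.97 [[-0.9, -1.5], [0.3, 0.5], [0.4, 0.4], [0.6, 0.2], [-0.2, 0.5]]
rib [ 0.433  -0.1148] 14.48 [[-0.2, -0.5], [0.2, 0.2], [0.2, -0.0], [-0.1, 0.3]]
all [ 0.433  -0.1147] 14.87 [[-0.9, -1.6], [0.3, 0.5], [0.4, 0.4], [0.5, 0.1], [-0.3, 0.4], [-0.4, -0.4], [0.1, 0.3], [0.3, 0.0], [0.0, 0.5]]
```

{"api": "move_arm", "payload": {
  "motion": [2.7,3.13,4.0,0,0,-0.2,-1,2.7,3.13,4.0,0,0,-0.2,-1,2.7,3.13,4.0,0,0,-0.2,-1,2.7,3.13,4.0,0,0,-0.2,-1,2.7,3.13,4.0,0,0,-0.2,-1,2.7,3.13,4.0,0,0,-0.2,-1,2.7,3.13,4.0,0,0,-0.2,-1,2.7,3.13,4.0,0,0,-0.2,-1,2.7,3.13,4.0,0,0,-0.2,-1]
}}

```text
time_s: 2.62
tcp_pos: [0.4338, -0.1149, 0.1221]
ee_rot: [[0.25, -0.968, 0.001], [-0.968, -0.25, 0.001], [-0.001, -0.001, -1.0]]
wrist_force: [-0.2, 0.5, 1.8]
gripper_width: 1.005
```

```bash
python3 snap.py w2
```

```text
2.6667 [ 0.4343 -0.1144  0.1223] [[0.251, -0.968, 0.0015], [-0.968, -0.251, 0.0011], [-0.0007, -0.0017, -1.0]] 0.998256368862442 [  6.    8.5 -28.7  -0.1 -52.7   8.5]
```

View pics/w2.png

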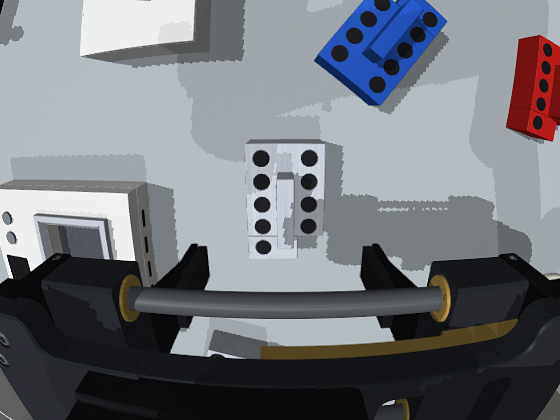

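```bash
python3 - <<'E'
import cv2
im=cv2.imread("pics/w2.png")
cv2.imwrite("pics/d3.png",cv2.resize(im[130:270,235:345],None,fx=5,fy=5,interpolation=cv2.INTER_CUBIC))
E
```

```text
(no output)
```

View pics/d3.png

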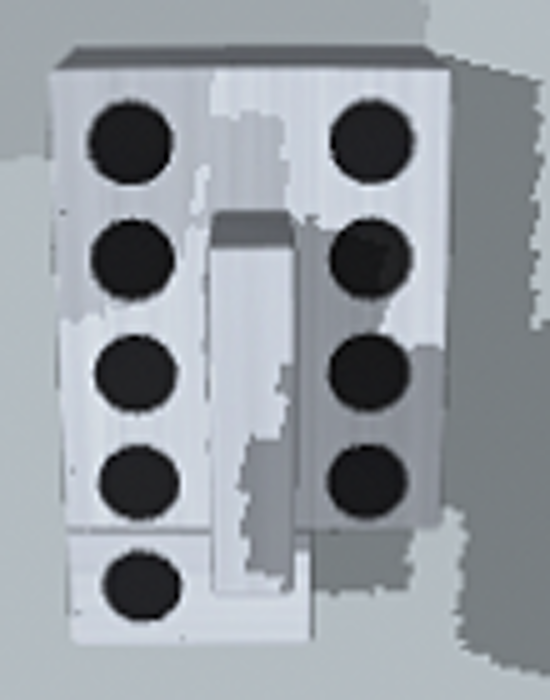

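```bash
python3 - <<'E'
from f import *; import pickle
cp,s=pickle.load(open("pics/w2.pkl","rb"))
b=[(35,-55,40),(-35,-55,40),(-35,31,40),(-11,55,40),(35,55,40)];bp=[(53,68),(450,70),(441,528),(312,640),(71,643)]
rb=[(7,-30,70),(-7,-30,70),(-7,30,70),(7,30,70)];rp=[(209,247),(293,247),(293,592),(213,590)]
p0=[.433,-.111,.2]
F("blk",b,bp,5,(235,130),p0,cp);F("rib",rb,rp,5,(235,130),p0,cp);p=F("all",b+rb,bp+rp,5,(235,130),p0,cp)
d=np.r_[p[:2],0.046]-s["tcp_pos"]; print((s["ee_rot"].T@d)/.04, np.degrees(np.arctan2(*s["ee_rot"][[1,0],0]))+90)
E
```

```text
blk [ 0.4327 -0.1152] 14.7 [[-0.8, -0.3], [1.0, -0.9], [-0.1, 0.2], [-0.2, 1.0], [0.1, 0.3]]
rib [ 0.4328 -0.115 ] 14.81 [[-0.5, -0.4], [0.5, -0.5], [0.3, 0.3], [-0.3, 0.8]]
all [ 0.4328 -0.1151] 14.73 [[-0.9, -0.2], [0.8, -0.8], [-0.1, 0.2], [-0.3, 1.1], [0.1, 0.4], [-0.3, -0.5], [0.7, -0.6], [0.3, 0.2], [-0.3, 0.7]]
[0.00788675 0.04463003 1.90726868] 14.537767470457013
```

{"api": "move_arm", "payload": {
  "motion": [0,0.04,0.6,0,0,0,-1,0,0.04,1.2,0,0,0,-1,0,0.04,1.7,0,0,0,-1,0,0.04,1.9,0,0,0,-0.5,0,0.04,1.9,0,0,0,0,0,0.04,1.9,0,0,0,1,0,0.04,1.9,0,0,0,1,0,0.04,1.9,0,0,0,1,0,0.04,1.9,0,0,0,1,0,0.04,1.9,0,0,0,1,0,0.04,1.9,0,0,0,1,0,0.04,1.9,0,0,0,1]
}}

```text
time_s: 3.67
tcp_pos: [0.433, -0.1148, 0.0465]
ee_rot: [[0.251, -0.968, 0.002], [-0.968, -0.251, 0.001], [-0.001, -0.002, -1.0]]
wrist_force: [0.3, 0.2, -0.4]
gripper_width: 0.401
```

```bash
python3 snap.py w3
```

```text
3.7167 [ 0.4329 -0.1148  0.0464] [[0.2509, -0.968, 0.0017], [-0.968, -0.2509, 0.0011], [-0.0006, -0.0019, -1.0]] 0.3576319065197127 [  6.   14.6 -34.6  -0.1 -40.7   8.6]
```

View pics/w3.png

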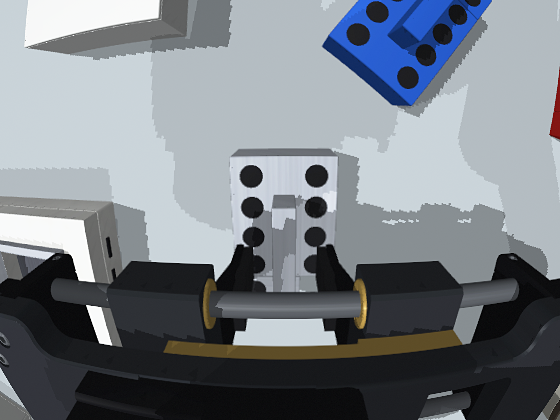

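{"api": "move_arm", "payload": {
  "motion": [0,0,0,0,0,0,1,0,0,0,0,0,0,1,0,0,0,0,0,0,1,0,0,0,0,0,0,1,0,0,0,0,0,0,1,0,0,0,0,0,0,1]
}}

```text
time_s: 4.22
tcp_pos: [0.4329, -0.1148, 0.0464]
ee_rot: [[0.251, -0.968, 0.002], [-0.968, -0.251, 0.001], [-0.001, -0.002, -1.0]]
wrist_force: [0.7, -0.8, -0.4]
gripper_width: 0.01
```

```bash
python3 snap.py w4
```

```text
4.2667 [ 0.4329 -0.1148  0.0464] [[0.2509, -0.968, 0.0017], [-0.968, -0.2509, 0.0011], [-0.0006, -0.0019, -1.0]] 0.008788923671630864 [  6.   14.6 -34.6  -0.1 -40.7   8.6]
```

View pics/w4.png

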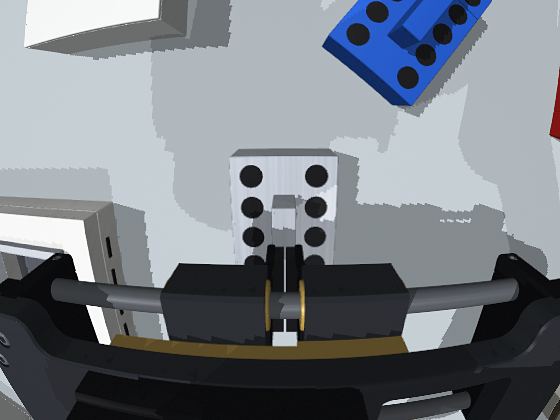

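```bash
python3 - <<'E'
import cv2
im=cv2.imread("pics/w4.png")
cv2.imwrite("pics/d4.png",cv2.resize(im[180:360,210:360],None,fx=5,fy=5,interpolation=cv2.INTER_CUBIC)[:, :])
E
python3 -c "
import cv2;im=cv2.imread('pics/d4.png');cv2.imwrite('pics/d4.png',cv2.resize(im,None,fx=.66,fy=.66))"
```

```text
(no output)
```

View pics/d4.png

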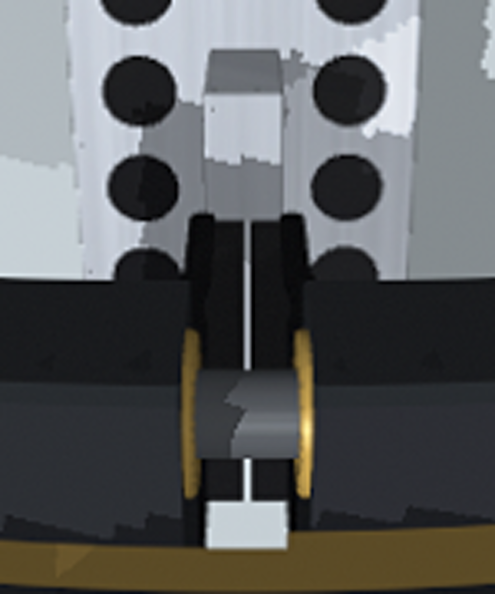

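```bash
python3 - <<'E'
from f import *; import pickle
cp,s=pickle.load(open("pics/w4.pkl","rb"))
p=[.4328,-.1151,np.radians(14.73)]
m=np.array([(7,-30,70),(-7,-30,70),(-7,30,70),(7,30,70),(7,-30,40),(35,-55,40),(-35,-55,40),(0,0,70),(0,-9.5,70),(0,-9.5,46),(0,-9.5,65),(0,9.5,46)])/1000
print(np.c_[m*1000,project(world(m,p),cp,True)].round(1).tolist())
T=cp["world_from_camera"];print(T.round(3), s["ee_rot"].T@(T[:3,3]-s["tcp_pos"]))
print(s["wrist_force"],s["effort"])
E
```

```text
[[7.0, -30.0, 70.0, 270.9, 207.3], [-7.0, -30.0, 70.0, 295.9, 207.2], [-7.0, 30.0, 70.0, 294.8, 297.6], [7.0, 30.0, 70.0, 272.7, 297.6], [7.0, -30.0, 40.0, 272.8, 193.2], [35.0, -55.0, 40.0, 228.5, 155.7], [-35.0, -55.0, 40.0, 338.5, 155.3], [0.0, 0.0, 70.0, 283.6, 255.5], [0.0, -9.5, 70.0, 283.5, 240.8], [0.0, -9.5, 46.0, 283.7, 226.1], [0.0, -9.5, 65.0, 283.6, 237.5], [0.0, 9.5, 46.0, 283.8, 252.4]]
[[-0.968 -0.24  -0.074  0.453]
 [-0.251  0.922  0.294 -0.198]
 [-0.002  0.303 -0.953  0.244]
 [ 0.     0.     0.     1.   ]] [ 0.08541163  0.00064976 -0.19728616]
[ 0.82926853 -0.14134129 -0.04326269] [-5.25071337e-04 -2.68393922e+01  1.32261434e+01  2.96009101e+00
  5.11537772e-02  1.37595107e-04]
```

```bash
python3 snap.py s4 side;python3 - <<'E'
from f import *; import pickle
im=cv2.imread("pics/s4.png");cp,s=pickle.load(open("pics/s4.pkl","rb"))
q=project(s["tcp_pos"][None],cp,False)[0];print(q)
x,y=q.astype(int)
cv2.imwrite("pics/d5.png",cv2.resize(im[y-60:y+40,x-60:x+60],None,fx=6,fy=6,interpolation=cv2.INTER_CUBIC))
E
```

```text
4.3167 [ 0.4329 -0.1148  0.0464] [[0.2509, -0.968, 0.0017], [-0.968, -0.2509, 0.0011], [-0.0006, -0.0019, -1.0]] 0.003845978229169323 [  6.   14.6 -34.6  -0.1 -40.7   8.6]
[286.22768856 208.05096383]
```

View pics/d5.png

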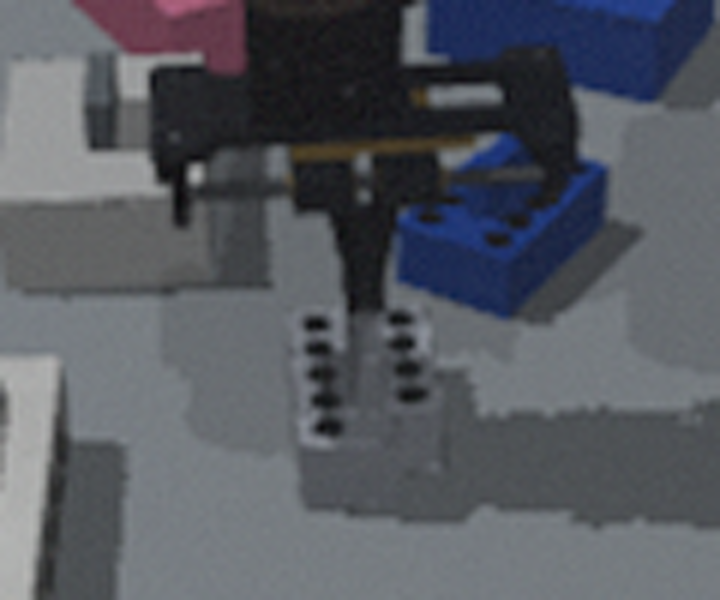

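{"api": "move_arm", "payload": {
  "motion": [0,0,-0.1,0,0,0,-1,0,0,-0.1,0,0,0,-1,0,0,-0.1,0,0,0,-1,0,0,-0.1,0,0,0,-1,0,0,-0.1,0,0,0,-1,0,0,-0.1,0,0,0,-1,0,0,-0.1,0,0,0,-1,0,0,-0.1,0,0,0,-1,0,0,-0.1,0,0,0,-1,0,0,-0.1,0,0,0,-1,0,0,-0.1,0,0,0,-1,0,0,0.2,0,0,0,-1,0,0,0.4,0,0,0,-1,0,0,0.6,0,0,0,-1,0,0,0.6,0,0,0,-1]
}}

```text
time_s: 5.57
tcp_pos: [0.4314, -0.1148, 0.0208]
ee_rot: [[0.25, -0.968, -0.002], [-0.968, -0.25, 0.001], [-0.002, 0.002, -1.0]]
wrist_force: [-0.4, -0.3, -0.7]
gripper_width: 0.98
```

```bash
python3 snap.py s5 side;python3 snap.py w5; python3 - <<'E'
from f import *; import pickle
im=cv2.imread("pics/s5.png");cp,s=pickle.load(open("pics/s5.pkl","rb"))
q=project(s["tcp_pos"][None],cp,False)[0];print(q)
x,y=q.astype(int)
a=cv2.resize(im[y-60:y+40,x-60:x+60],None,fx=3.3,fy=3.3,interpolation=cv2.INTER_CUBIC)
b=cv2.resize(cv2.imread("pics/w5.png")[130:330,160:410],None,fx=1.6,fy=1.6)[:330]
b=cv2.resize(b,(396,330));cv2.imwrite("pics/d6.png",np.hstack([a,b]))
E
```

```text
5.6167 [ 0.4321 -0.1148  0.0215] [[0.2509, -0.968, -0.001], [-0.968, -0.2509, 0.0009], [-0.0011, 0.0007, -1.0]] 0.997057656417695 [  6.   17.  -36.2  -0.1 -36.9   8.6]
5.6667 [ 0.4327 -0.1148  0.0221] [[0.2511, -0.968, 0.0006], [-0.968, -0.2511, 0.0009], [-0.0007, -0.0008, -1.0]] 0.9933717217124064 [  6.   17.  -36.1  -0.1 -36.9   8.6]
[286.64534519 214.81577986]
```

View pics/d6.png

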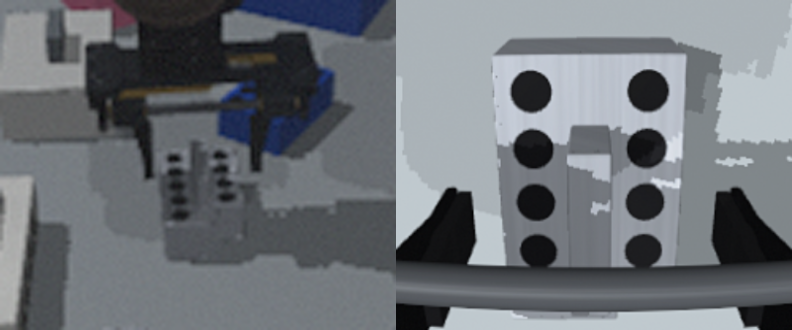

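{"api": "move_arm", "payload": {
  "motion": [0,0,0,0,0,0,1,0,0,0,0,0,0,1,0,0,0,0,0,0,1,0,0,0,0,0,0,1,0,0,0,0,0,0,1,0,0,0,0,0,0,1,0,0,0,0,0,0,1,0,0,0,0,0,0,1,0,0,0,0,0,0,1,0,0,0,0,0,0,1,0,0,0,0,0,0,1,0,0,0,0,0,0,1,0,0,0,0,0,0,1]
}}

```text
time_s: 6.75
tcp_pos: [0.4334, -0.1147, 0.0221]
ee_rot: [[0.251, -0.968, 0.002], [-0.968, -0.251, 0.001], [-0.001, -0.002, -1.0]]
wrist_force: [0.9, -0.0, -1.4]
gripper_width: 0.158
```

```bash
python3 snap.py w6
```

```text
6.8 [ 0.4333 -0.1147  0.0221] [[0.2512, -0.9679, 0.0017], [-0.9679, -0.2512, 0.001], [-0.0005, -0.0019, -1.0]] 0.15857910078023174 [  6.   17.  -36.1  -0.1 -36.8   8.6]
```

View pics/w6.png

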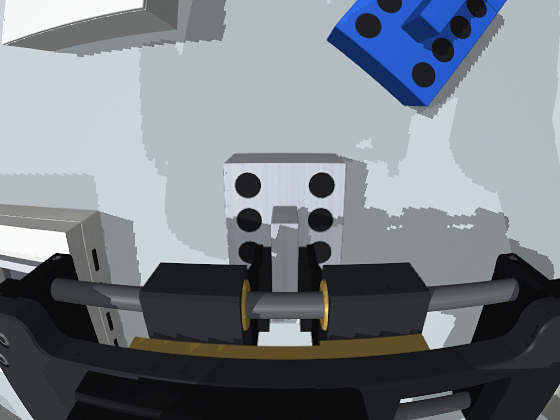

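```bash
python3 - <<'E'
import cv2
im=cv2.imread("pics/w6.png")
cv2.imwrite("pics/d7.png",cv2.resize(im[145:275,215:355],None,fx=5,fy=5,interpolation=cv2.INTER_CUBIC))
E
```

View pics/d7.png

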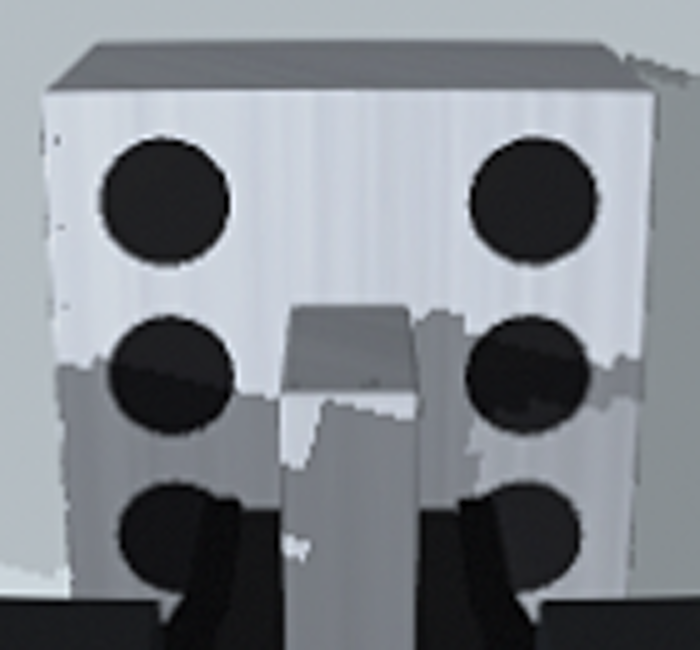

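```bash
python3 - <<'E'
from f import *; import pickle
cp,s=pickle.load(open("pics/w6.pkl","rb"))
m=[(35,-55,40),(-35,-55,40),(7,-30,70),(-7,-30,70),(35,-55,0),(-35,-55,0)];px=[(45,90),(655,92),(280,390),(418,393),(97,43),(605,43)]
p=F("b",m,px,5,(215,145),[.433,-.115,.25],cp)
R=s["ee_rot"];d=np.r_[p[:2],s["tcp_pos"][2]]-s["tcp_pos"]; print("block in tool mm",R.T@d*1000, "yaw tool",np.degrees(np.arctan2(R[1,0],R[0,0]))+90)
# heater target from w1
h=np.array([.6325,.0169]);print(h-p[:2])
E
```

```text
b [ 0.4327 -0.1147] 14.45 [[-0.9, 0.1], [1.0, -0.0], [-0.5, 0.6], [0.5, 0.1], [-0.5, -0.5], [0.3, -0.3]]
block in tool mm [-0.20408672  0.64644095 -0.00114608] yaw tool 14.547684526798434
[0.19983567 0.13155351]
```

{"api": "move_arm", "payload": {
  "motion": [0,0,-0.3,0,0,0,1,0,0,-0.9,0,0,0,1,0,0,-1.6,0,0,0.1,1,0,0,-2.2,0,0,0.1,1,-0.2,-0.5,-2.25,0,0,0.2,1,-0.44,-1.3,-2.25,0,0,0.3,1,-0.72,-2.1,-2.25,0,0,0.4,1,-0.99,-2.9,-2.25,0,0,0.5,1,-1.26,-3.7,-2.25,0,0,0.56,1,-1.53,-4.5,-2.25,0,0,0.56,1,-1.8,-5.2,-2.25,0,0,0.56,1,-1.93,-5.6,-2.25,0,0,0.56,1,-1.93,-5.66,-2.25,0,0,0.56,1,-1.93,-5.66,-2.25,0,0,0.56,1,-1.93,-5.66,-2.25,0,0,0.56,1]
}}

```text
time_s: 8.05
tcp_pos: [0.6309, 0.0164, 0.1107]
ee_rot: [[0.203, -0.979, -0.003], [-0.979, -0.203, 0.0], [-0.001, 0.003, -1.0]]
wrist_force: [-0.5, -0.2, -4.2]
gripper_width: 0.159
```

```bash
python3 snap.py w7
```

```text
8.1 [0.631  0.0162 0.1113] [[0.2028, -0.9792, -0.002], [-0.9792, -0.2028, 0.0006], [-0.0009, 0.0018, -1.0]] 0.15960997923190878 [ 16.1  26.1  -4.5  -0.1 -59.5  -4.4]
```

View pics/w7.png

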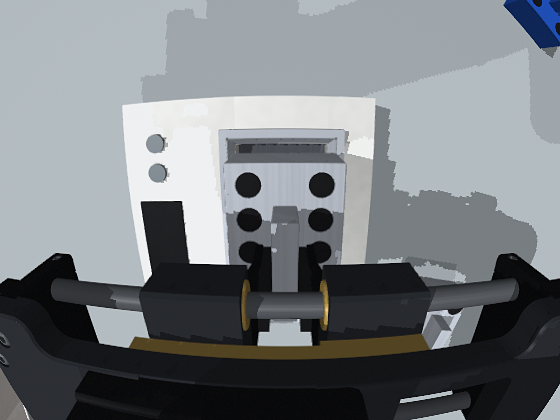

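```bash
python3 - <<'E'
import cv2
im=cv2.imread("pics/w7.png")
cv2.imwrite("pics/d8.png",cv2.resize(im[90:260,115:385],None,fx=2.9,fy=2.9,interpolation=cv2.INTER_CUBIC))
cv2.imwrite("pics/d9.png",cv2.resize(im[120:230,210:360],None,fx=5,fy=5,interpolation=cv2.INTER_CUBIC))
E
```

```text
(no output)
```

View pics/d8.png

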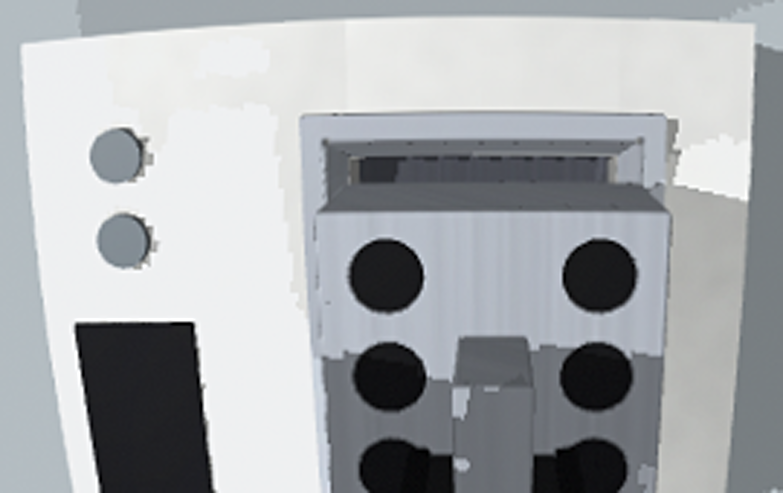

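View pics/d9.png

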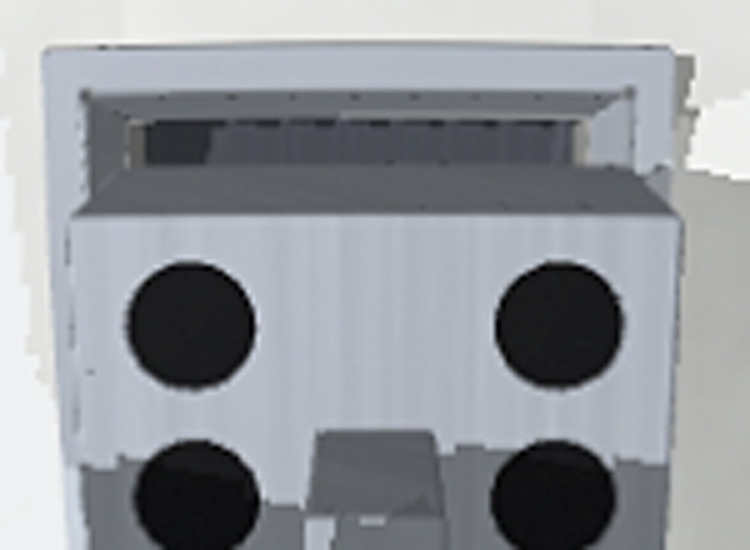

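```bash
python3 - <<'E'
from f import *; import pickle
cp,s=pickle.load(open("pics/w7.pkl","rb"))
a=(np.array([(21,45),(755,25)])+.5)/2.9-.5+[115,90]
b=(np.array([(44,50),(673,50)])+.5)/5-.5+[210,120]
m=[(135,-95,50),(-75,-95,50),(49,-69,58),(-49,-69,58)]
h=F("heater",m,np.r_[a,b],1,(0,0),[.632,.017,.2],cp)
h2=F("heaterdeck",m[:2],a,1,(0,0),[.632,.017,.2],cp)
h2=F("collar",m[2:],b,1,(0,0),[.632,.017,.2],cp)
m=[(35,-55,40),(-35,-55,40),(7,-30,70),(-7,-30,70)];px=[(73,215),(680,217),(305,513),(445,515)]
p=F("b",m,px,5,(210,120),[.633,.017,.2],cp,z0=s["tcp_pos"][2]-.0221)
R=s["ee_rot"]
for q in(h,h2): print("d tool mm",R.T@np.r_[q[:2]-p[:2],0]*1000,"dyaw",np.degrees(q[2]-p[2]))
print("tool yaw",np.degrees(np.arctan2(R[1,0],R[0,0]))+90, "tgt", R.T@(np.array([.6331,.0169,s["tcp_pos"][2]])-s["tcp_pos"])*1000)
E
```

```text
heater [0.6325 0.0169] 11.84 [[0.1, -0.3], [0.0, -0.2], [-0.6, 0.4], [0.4, 0.0]]
heaterdeck [0.6325 0.0171] 11.85 [[0.1, -0.0], [-0.1, -0.0]]
collar [0.6327 0.0168] 11.63 [[-0.5, 0.0], [0.5, 0.0]]
b [0.6306 0.0161] 11.4 [[-1.7, -0.6], [1.4, -0.4], [-0.2, 0.6], [0.5, 0.4]]
d tool mm [-0.44651112 -2.10371181 -0.00335531] dyaw 0.4387625265849604
d tool mm [-0.2824747  -2.28777133 -0.00384182] dyaw 0.23537005983763865
tool yaw 11.700216300232285 tgt [-0.2939338  -2.18557264 -0.00364732]
```

{"api": "move_arm", "payload": {
  "motion": [-0.01,-0.053,0.3,0,0,-0.03,1,-0.01,-0.053,0.6,0,0,-0.03,1,-0.01,-0.053,0.68,0,0,-0.03,1,-0.01,-0.053,0.68,0,0,-0.03,1,-0.01,-0.053,0.68,0,0,-0.03,1,-0.01,-0.053,0.68,0,0,-0.03,1]
}}

```text
time_s: 8.6
tcp_pos: [0.6334, 0.0169, 0.0848]
ee_rot: [[0.205, -0.979, -0.001], [-0.979, -0.205, 0.001], [-0.001, 0.0, -1.0]]
wrist_force: [0.5, -0.2, -4.4]
gripper_width: 0.156
```

```bash
python3 snap.py w8; python3 - <<'E'
import cv2
im=cv2.imread("pics/w8.png")
cv2.imwrite("pics/d10.png",cv2.resize(im[130:280,205:365],None,fx=4,fy=4,interpolation=cv2.INTER_CUBIC))
E
```

```text
8.65 [0.6335 0.017  0.085 ] [[0.2054, -0.9787, -0.0003], [-0.9787, -0.2054, 0.0008], [-0.0008, 0.0001, -1.0]] 0.15827856351033656 [ 16.1  27.7  -6.   -0.1 -56.3  -4.2]
```

View pics/d10.png

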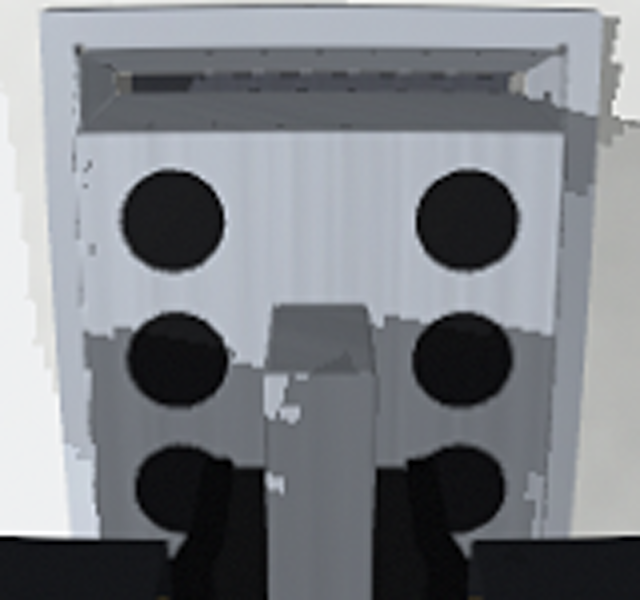

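{"api": "move_arm", "payload": {
  "motion": [0,0.01,0.12,0,0,0,1,0,0.01,0.25,0,0,0,1,0,0.01,0.38,0,0,0,1,0,0.01,0.5,0,0,0,1,0,0.01,0.6,0,0,0,1,0,0.01,0.7,0,0,0,1,0,0.01,0.76,0,0,0,1,0,0.01,0.8,0,0,0,1,0,0.01,0.82,0,0,0,1,0,0.01,0.82,0,0,0,1]
}}

```text
time_s: 9.48
tcp_pos: [0.6332, 0.017, 0.0523]
ee_rot: [[0.205, -0.979, 0.0], [-0.979, -0.205, 0.001], [-0.001, -0.0, -1.0]]
wrist_force: [-0.2, 0.3, -4.6]
gripper_width: 0.158
```

```bash
python3 snap.py w9; python3 - <<'E'
from h import *
print(r.sense()["wrist_force"])
im=cv2.imread("pics/w9.png")
cv2.imwrite("pics/d11.png",cv2.resize(im[130:280,205:365],None,fx=4,fy=4,interpolation=cv2.INTER_CUBIC))
E
```

```text
9.5333 [0.6334 0.017  0.0524] [[0.2055, -0.9787, 0.0004], [-0.9787, -0.2055, 0.0009], [-0.0008, -0.0005, -1.0]] 0.15859240224468169 [ 16.1  29.6  -8.   -0.1 -52.3  -4.2]
[ 0.57946431  0.70558916 -5.6847613 ]
```

View pics/d11.png

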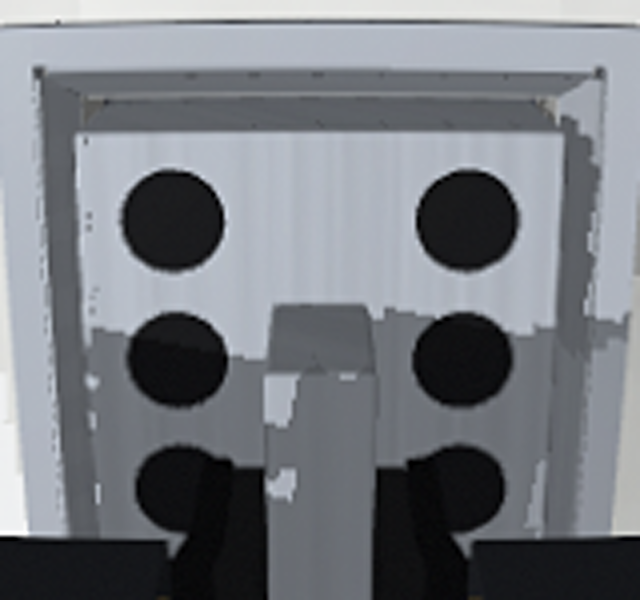

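{"api": "move_arm", "payload": {
  "motion": [0,0,0.02,0,0,0,1,0,0,0.03,0,0,0,1,0,0,0.03,0,0,0,1]
}}

```text
time_s: 9.78
tcp_pos: [0.6336, 0.017, 0.0521]
ee_rot: [[0.206, -0.979, 0.001], [-0.979, -0.206, 0.001], [-0.001, -0.001, -1.0]]
wrist_force: [-1.6, 0.9, 0.8]
gripper_width: 0.156
```

{"api": "move_arm", "payload": {
  "motion": [0,0,0,0,0,0,0,0,0,0,0,0,0,0,0,0,0,0,0,0,0,0,0,0,0,0,0,0,0,0,0,0,0,0,0,0,0,0,0,0,0,0,0,0,0,0,0,0,0,0,0,-0.4,0,0,0,-0.1,0,0,-1.2,0,0,0,-1,0,0,-2.0,0,0,0,-1,0,0,-2.9,0,0,0,-1]
}}

```text
time_s: 10.7
tcp_pos: [0.6326, 0.0167, 0.1683]
ee_rot: [[0.206, -0.979, -0.001], [-0.979, -0.206, 0.0], [-0.001, 0.001, -1.0]]
wrist_force: [1.5, 0.1, 0.1]
gripper_width: 0.697
```

```bash
python3 snap.py w10
```

```text
10.75 [0.6379 0.0168 0.1783] [[0.2074, -0.9781, 0.0156], [-0.9783, -0.2074, 0.0008], [0.0024, -0.0154, -0.9999]] 0.738183684725137 [ 16.1  23.2   0.8   0.2 -66.7  -4.2]
```

View pics/w10.png

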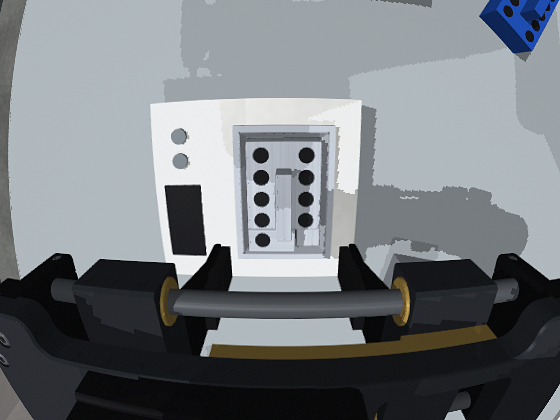

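{"api": "move_arm", "payload": {
  "motion": [6.55,2.14,-1.5,0,0,0,-1,6.55,2.14,-1.5,0,0,0,-1,6.55,2.14,-1.5,0,0,0,-1,6.55,2.14,-1.5,0,0,0,-1,6.55,2.14,-1.5,0,0,0,-1,6.55,2.14,-1.5,0,0,0,-1,6.55,2.14,-1.5,0,0,0,-1,6.55,2.14,-1.5,0,0,0,-1,6.55,2.14,-1.5,0,0,0,-1,6.55,2.14,-1.5,0,0,0,-1,6.55,2.14,-1.5,0,0,0,-1]
}}

```text
time_s: 11.67
tcp_pos: [0.6076, -0.2562, 0.237]
ee_rot: [[0.209, -0.978, 0.015], [-0.978, -0.209, 0.001], [0.002, -0.014, -1.0]]
wrist_force: [-0.7, 0.1, -1.1]
gripper_width: 0.998
```

```bash
python3 snap.py w11
```

```text
11.7167 [ 0.6077 -0.256   0.2371] [[0.2091, -0.9778, 0.0146], [-0.9779, -0.2091, 0.0012], [0.0019, -0.0146, -0.9999]] 1.00200687425488 [ -8.9  23.5   9.9  -0.2 -75.5  21. ]
```

View pics/w11.png

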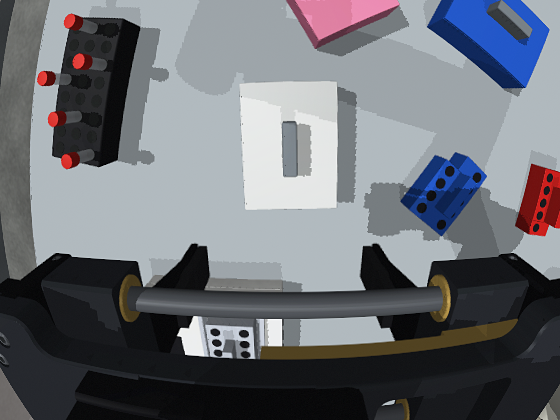

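```bash
python3 - <<'E'
import cv2
im=cv2.imread("pics/w11.png")
cv2.imwrite("pics/d12.png",cv2.resize(im[75:215,230:345],None,fx=5,fy=5,interpolation=cv2.INTER_CUBIC)[:,:])
E
python3 -c "
import cv2;im=cv2.imread('pics/w11.png');cv2.imwrite('pics/d12.png',cv2.resize(im[75:215,230:345],None,fx=4,fy=4,interpolation=2))"
```

```text
(no output)
```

View pics/d12.png

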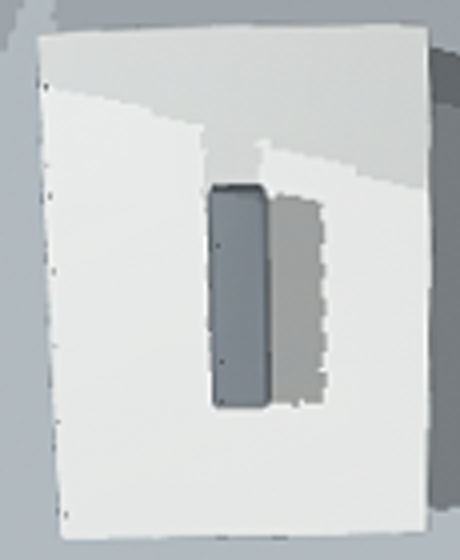

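```bash
python3 - <<'E'
from f import *; import pickle
cp,s=pickle.load(open("pics/w11.pkl","rb"))
m=[(56,-76,58),(-56,-76,58),(-56,76,58),(56,76,58)];px=[(39,37),(427,27),(426,531),(61,540)]
f=[(8,-30,88),(-8,-30,88),(-8,30,88),(8,30,88)];fp=[(208,186),(265,186),(270,406),(214,407)]
p0=[.612,-.296,.2]
F("c",m,px,4,(230,75),p0,cp);F("fin",f,fp,4,(230,75),p0,cp);p=F("all",m+f,px+fp,4,(230,75),p0,cp)
R=s["ee_rot"]
print(R.T@(np.r_[p[:2],.12]-s["tcp_pos"])/.04, np.degrees(np.arctan2(R[1,0],R[0,0]))+90)
E
```

```text
c [ 0.6125 -0.2961] 13.51 [[-0.7, -0.6], [0.4, -0.4], [0.3, 0.8], [0.0, 0.3]]
fin [ 0.6125 -0.2971] 13.58 [[-0.4, 0.1], [0.5, -0.3], [0.3, 0.0], [-0.4, 0.1]]
all [ 0.6125 -0.2967] 13.52 [[-0.6, -1.1], [0.5, -0.9], [0.4, 0.3], [0.1, -0.1], [-0.5, 0.5], [0.4, 0.2], [0.2, 0.5], [-0.5, 0.5]]
[1.01456515 0.13705886 2.92673537] 12.067309317948158
```

{"api": "move_arm", "payload": {
  "motion": [1.015,0.137,2.9,-0.167,-0.022,-0.29,-1,1.015,0.137,2.9,-0.167,-0.022,-0.29,-1,1.015,0.137,2.9,-0.167,-0.022,-0.29,-1,1.015,0.137,2.9,-0.167,-0.022,-0.29,-1,1.015,0.137,2.9,-0.167,-0.022,-0.29,-1,1.015,0.137,2.9,-0.167,-0.022,-0.29,-1,1.015,0.137,2.9,-0.167,-0.022,-0.29,-1]
}}

```text
time_s: 12.3
tcp_pos: [0.6147, -0.2964, 0.1246]
ee_rot: [[0.236, -0.972, 0.006], [-0.972, -0.236, -0.002], [0.003, -0.005, -1.0]]
wrist_force: [-0.1, -0.1, 1.2]
gripper_width: 0.999
```

```bash
python3 snap.py w12
```

```text
12.35 [ 0.6145 -0.2964  0.1246] [[0.2353, -0.9719, 0.0057], [-0.9719, -0.2353, -0.0021], [0.0033, -0.0051, -1.0]] 0.9962494454899372 [-12.2  29.9   4.    0.1 -63.8  25.8]
```

View pics/w12.png

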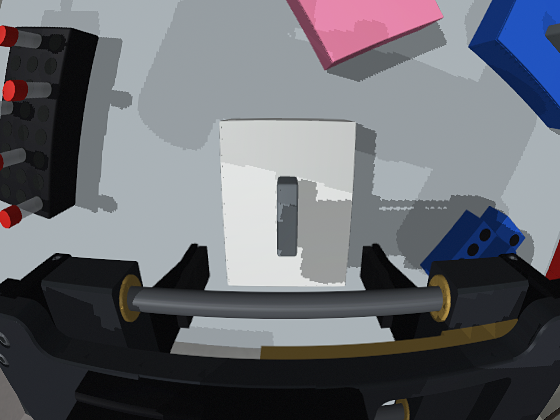

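```bash
cat > go.py <<'E'
import sys
from h import *
from scipy.spatial.transform import Rotation as Ro
s=r.sense();x,y,z,a=map(float,sys.argv[1:5]); a=np.radians(a)  # a: angle of object's y along -tool x
if len(sys.argv)>5: xt=np.array([np.cos(a),np.sin(a),0])       # direct tool-x heading
else: xt=np.array([np.sin(a),-np.cos(a),0])
zt=np.array([0,0,-1.]);Rt=np.c_[xt,np.cross(zt,xt),zt];R=s["ee_rot"]
print("t",s["time_s"],"pos",s["tcp_pos"].round(4),"shift",(R.T@(np.array([x,y,z])-s["tcp_pos"])/.04).round(3),"turn",(Ro.from_matrix(R.T@Rt).as_rotvec(degrees=True)/5).round(3),"F",s["wrist_force"].round(1),"g",round(s["gripper_width"],3))
E
python3 - <<'E'
from f import *; import pickle
import cv2
im=cv2.imread("pics/w12.png")
cv2.imwrite("pics/d13.png",cv2.resize(im[110:300,210:370],None,fx=4,fy=3.1,interpolation=cv2.INTER_CUBIC))
E
python3 go.py .6125 -.2967 .042 13.5
```

```text
t 12.35 pos [ 0.6145 -0.2964  0.1246] shift [-0.011  0.062  2.065] turn [-0.058 -0.038  0.022] F [-0.1 -0.5  0.8] g 0.996
```

View pics/d13.png

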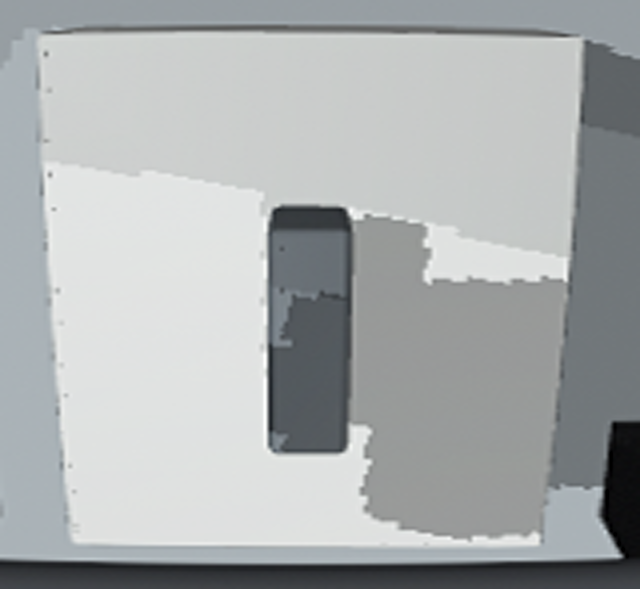

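{"api": "move_arm", "payload": {
  "motion": [0,0.06,0.7,-0.058,-0.038,0.02,-0.5,0,0.06,1.4,-0.058,-0.038,0.02,-0.2,0,0.06,1.9,-0.058,-0.038,0.02,-0.2,0,0.06,2.06,-0.058,-0.038,0.02,-0.2,0,0.06,2.06,-0.058,-0.038,0.02,-0.2,0,0.06,2.06,-0.058,-0.038,0.02,-0.2]
}}

```text
time_s: 12.85
tcp_pos: [0.6141, -0.2973, 0.0443]
ee_rot: [[0.235, -0.972, 0.003], [-0.972, -0.235, -0.001], [0.002, -0.002, -1.0]]
wrist_force: [0.5, -0.8, 0.7]
gripper_width: 0.648
```

```bash
python3 go.py .6125 -.2967 .042 13.5
```

```text
t 12.85 pos [ 0.6141 -0.2973  0.0443] shift [-0.024  0.035  0.056] turn [-0.028 -0.024  0.014] F [ 0.5 -0.8  0.7] g 0.648
```

{"api": "move_arm", "payload": {
  "motion": [-0.02,0.045,0.05,-0.03,-0.024,0.014,0,-0.02,0.045,0.05,-0.03,-0.024,0.014,0,-0.02,0.045,0.05,-0.03,-0.024,0.014,1,-0.02,0.045,0.05,-0.03,-0.024,0.014,1,-0.02,0.045,0.05,-0.03,-0.024,0.014,1,-0.02,0.045,0.05,-0.03,-0.024,0.014,1,-0.02,0.045,0.05,-0.03,-0.024,0.014,1,-0.02,0.045,0.05,-0.03,-0.024,0.014,1,-0.02,0.045,0.05,-0.03,-0.024,0.014,1,-0.02,0.045,0.05,-0.03,-0.024,0.014,1]
}}

```text
time_s: 13.68
tcp_pos: [0.6126, -0.297, 0.0423]
ee_rot: [[0.234, -0.972, 0.001], [-0.972, -0.234, -0.0], [0.0, -0.001, -1.0]]
wrist_force: [1.4, 0.1, -0.6]
gripper_width: 0.178
```

```bash
python3 go.py .6125 -.2967 .042 13.5;python3 snap.py w13; python3 - <<'E'
import cv2
im=cv2.imread("pics/w13.png")
cv2.imwrite("pics/d14.png",cv2.resize(im[110:290,190:380],None,fx=4,fy=3.2,interpolation=cv2.INTER_CUBIC))
E
```

```text
t 13.6833 pos [ 0.6126 -0.297   0.0423] shift [-0.008  0.001  0.008] turn [-0.008 -0.005  0.002] F [ 1.4  0.1 -0.6] g 0.178
13.7333 [ 0.6126 -0.297   0.0423] [[0.2336, -0.9723, 0.0007], [-0.9723, -0.2336, -0.0002], [0.0004, -0.0007, -1.0]] 0.18047902422607912 [-12.3  34.2  -1.1   0.  -54.6  25.8]
```

View pics/d14.png

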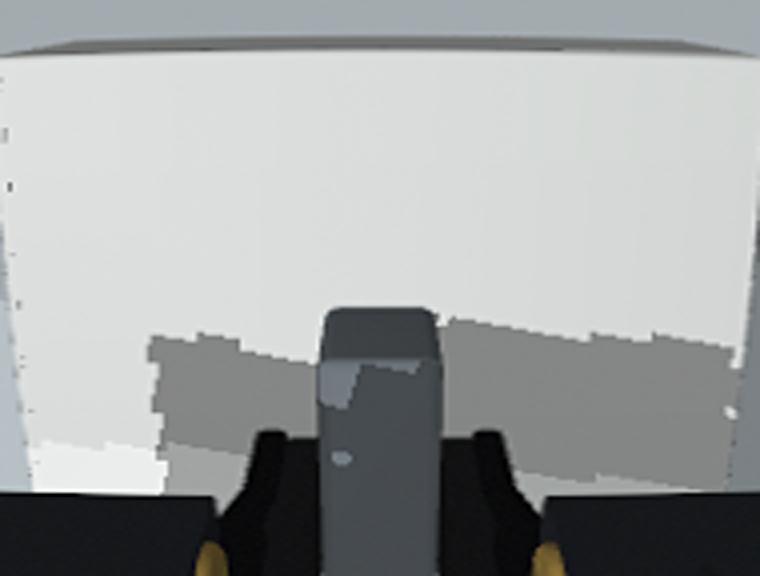

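{"api": "move_arm", "payload": {
  "motion": [0,0,-0.3,0,0,0,1,0,0,-0.9,0,0,0,1,0,0,-1.6,0,0,0,1,0,0,-2.3,0,0,0,1,-0.4,-0.1,-2.8,0,0,0.1,1,-1.1,-0.3,-3,0,0,0.1,1,-1.9,-0.6,-3,0,0,0.2,1,-2.7,-0.84,-3,0,0,0.2,1,-3.5,-1.1,-3,0,0,0.3,1,-4.3,-1.34,-3,0,0,0.3,1,-5.1,-1.6,-3,0,0,0.35,1,-5.9,-1.84,-3,0,0,0.35,1,-6.6,-2.05,-3,0,0,0.35,1,-7.1,-2.2,-3,0,0,0.35,1,-7.4,-2.3,-3,0,0,0.35,1,-7.51,-2.335,-3,0,0,0.35,1,-7.51,-2.335,-3,0,0,0.35,1,-7.51,-2.335,-3,0,0,0.35,1]
}}

```text
time_s: 15.23
tcp_pos: [0.6328, 0.016, 0.1622]
ee_rot: [[0.203, -0.979, -0.0], [-0.979, -0.203, -0.001], [0.001, 0.0, -1.0]]
wrist_force: [-0.1, -0.1, -3.2]
gripper_width: 0.179
```

```bash
python3 go.py .6333 .0168 .12 11.75;python3 snap.py w14
```

```text
t 15.2333 pos [0.6328 0.016  0.1622] shift [-0.017 -0.017  1.054] turn [ 0.005 -0.007 -0.007] F [-0.1 -0.1 -3.2] g 0.179
15.2833 [0.6328 0.0156 0.1622] [[0.2025, -0.9793, -0.0002], [-0.9793, -0.2025, -0.0007], [0.0006, 0.0003, -1.0]] 0.17939146854227675 [ 16.1  23.8  -0.5   0.  -65.7  -4.4]
```

View pics/w14.png

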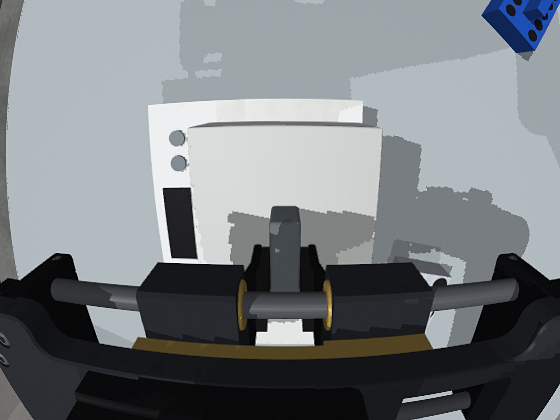

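```bash
python3 - <<'E'
import cv2
im=cv2.imread("pics/w14.png")
cv2.imwrite("pics/d15.png",cv2.resize(im[90:230,140:390],None,fx=3.2,fy=3.2,interpolation=cv2.INTER_CUBIC))
E
```

```text
(no output)
```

View pics/d15.png

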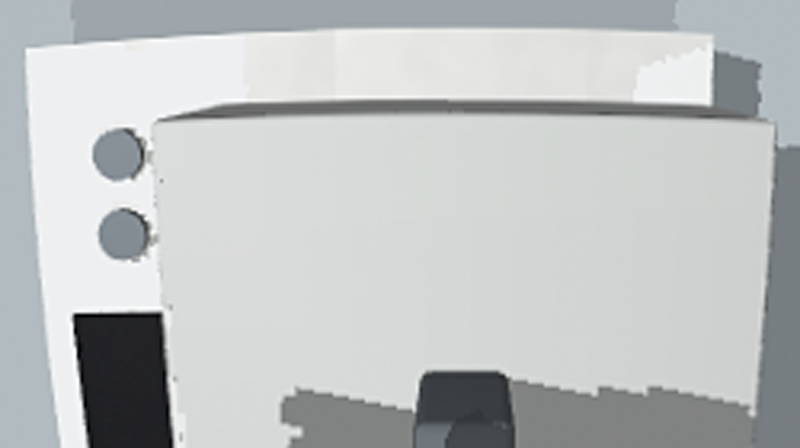

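```bash
python3 - <<'E'
from f import *; import pickle
cp,s=pickle.load(open("pics/w14.pkl","rb"))
h=F("heater",[(135,-95,50),(-75,-95,50)],[(26,48),(714,35)],3.2,(140,90),[.632,.017,.2],cp)
p=F("cover",[(56,-76,58),(-56,-76,58),(8,-30,88),(-8,-30,88)],[(153,122),(776,122),(413,423),(515,423)],3.2,(140,90),[.632,.017,.2],cp,z0=.12)
R=s["ee_rot"]; print(R.T@np.r_[h[:2]-p[:2],0]*1000, R.T@np.r_[.6333-s["tcp_pos"][0],.0168-s["tcp_pos"][1],0]*1000)
E
```

```text
heater [0.6326 0.0171] 11.68 [[0.1, -0.0], [-0.1, -0.0]]
cover [0.632  0.0163] 11.71 [[-1.0, -0.4], [0.8, -0.3], [-0.1, 0.3], [0.2, 0.3]]
[-6.30308731e-01 -6.84704458e-01 -5.75585831e-04] [-1.03674440e+00 -7.09471693e-01 -8.30238108e-04]
```

{"api": "move_arm", "payload": {
  "motion": [-0.02,-0.018,0.2,0,0,-0.01,1,-0.02,-0.018,0.45,0,0,-0.01,1,-0.02,-0.018,0.65,0,0,-0.01,1,-0.02,-0.018,0.85,0,0,-0.01,1,-0.02,-0.018,1.05,0,0,-0.01,1,-0.02,-0.018,1.2,0,0,-0.01,1,-0.02,-0.018,1.35,0,0,-0.01,1,-0.02,-0.018,1.45,0,0,-0.01,1,-0.02,-0.018,1.55,0,0,-0.01,1,-0.02,-0.018,1.63,0,0,-0.01,1,-0.02,-0.018,1.63,0,0,-0.01,1]
}}

```text
time_s: 16.2
tcp_pos: [0.633, 0.0166, 0.0963]
ee_rot: [[0.203, -0.979, -0.001], [-0.979, -0.203, -0.001], [0.0, 0.001, -1.0]]
wrist_force: [-0.6, 0.9, -2.5]
gripper_width: 0.179
```

```bash
python3 go.py .6333 .0168 .0923 11.75
```

```text
t 16.2 pos [0.633  0.0166 0.0963] shift [-0.005 -0.008  0.1  ] turn [ 0.014 -0.006 -0.004] F [-0.6  0.9 -2.5] g 0.179
```

{"api": "move_arm", "payload": {
  "motion": [0,0,0.04,0,0,0,1,0,0,0.08,0,0,0,1,0,0,0.11,0,0,0,1,0,0,0.12,0,0,0,1,0,0,0.12,0,0,0,1]
}}

```text
time_s: 16.62
tcp_pos: [0.6332, 0.0166, 0.0922]
ee_rot: [[0.204, -0.979, -0.0], [-0.979, -0.204, -0.001], [0.001, 0.001, -1.0]]
wrist_force: [-1.3, 0.1, 2.0]
gripper_width: 0.177
```

```bash
python3 go.py .6333 .0168 .0923 11.75; python3 snap.py s15 side; python3 - <<'E'
import cv2
im=cv2.imread("pics/s15.png")
cv2.imwrite("pics/d16.png",cv2.resize(im[150:280,140:300],None,fx=4.5,fy=4.5,interpolation=cv2.INTER_CUBIC))
E
```

```text
t 16.6167 pos [0.6332 0.0166 0.0922] shift [-0.004 -0.004 -0.001] turn [ 0.007 -0.007 -0.001] F [-1.3  0.1  2. ] g 0.177
16.6667 [0.6332 0.0166 0.0922] [[0.2034, -0.9791, -0.0004], [-0.9791, -0.2034, -0.0007], [0.0006, 0.0006, -1.0]] 0.1770510803352404 [ 16.1  27.3  -5.6   0.  -57.1  -4.4]
```

View pics/d16.png

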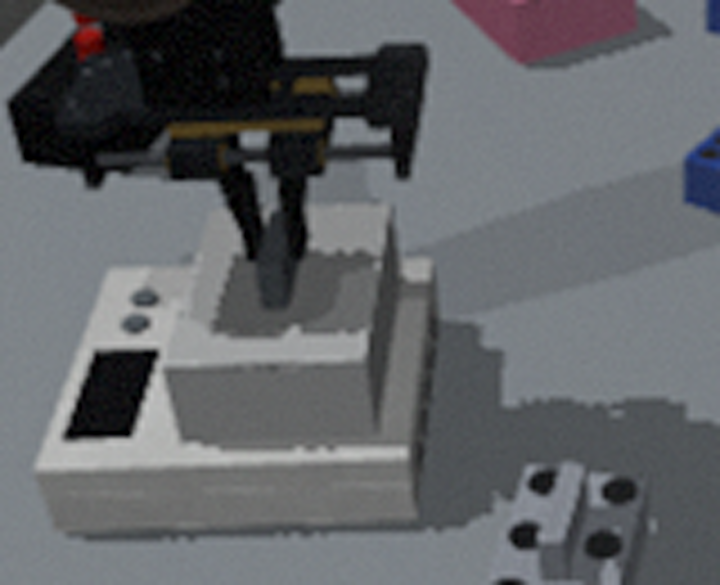

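{"api": "move_arm", "payload": {
  "motion": [0,0,0,0,0,0,0,0,0,0,0,0,0,0,0,0,0,0,0,0,0,0,0,0,0,0,0,0,0,0,0,0,0,0,0,0,0,0,0,0,0,0,0,0,0,0,0,0,0,0,0,-0.4,0,0,0,0,0,0,-1.2,0,0,0,-1,0,0,-2.0,0,0,0,-1,0,0,-2.8,0,0,0,-1,0,0,-2.8,0,0,0,-1,0,0,-2.8,0,0,0,-1]
}}

```text
time_s: 17.75
tcp_pos: [0.6345, 0.017, 0.207]
ee_rot: [[0.204, -0.979, 0.005], [-0.979, -0.204, 0.001], [0.0, -0.005, -1.0]]
wrist_force: [-0.6, 0.3, -0.6]
gripper_width: 0.792
```

```bash
python3 snap.py w16; python3 go.py .565 .326 .2 -168 1
```

```text
17.8 [0.6332 0.0169 0.2047] [[0.2033, -0.9791, 0.0007], [-0.9791, -0.2033, 0.0002], [-0.0001, -0.0007, -1.0]] 0.8350458826490472 [ 16.1  22.2   3.3  -0.  -71.   -4.4]
t 17.8 pos [0.6332 0.0169 0.2047] shift [-7.914  0.098  0.119] turn [-5.0000e-03  7.0000e-03  1.7946e+01] F [ 0.9 -0.5 -0.3] g 0.835
```

View pics/w16.png

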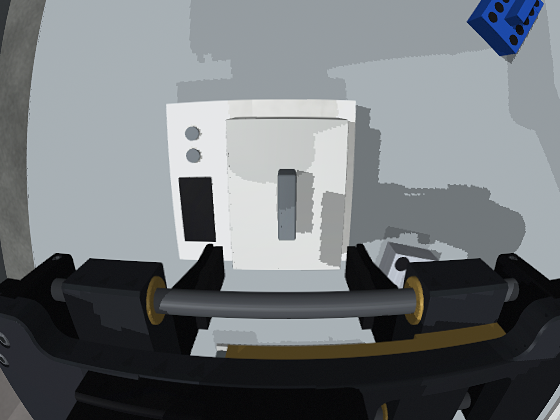

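{"api": "move_arm", "payload": {
  "motion": [-7.914,0.1,0.12,0,0,17.95,-1,-7.914,0.1,0.12,0,0,17.95,-1,-7.914,0.1,0.12,0,0,17.95,-1,-7.914,0.1,0.12,0,0,17.95,-1,-7.914,0.1,0.12,0,0,17.95,-1,-7.914,0.1,0.12,0,0,17.95,-1,-7.914,0.1,0.12,0,0,17.95,-1,-7.914,0.1,0.12,0,0,17.95,-1,-7.914,0.1,0.12,0,0,17.95,-1,-7.914,0.1,0.12,0,0,17.95,-1,-7.914,0.1,0.12,0,0,17.95,-1,-7.914,0.1,0.12,0,0,17.95,-1,-7.914,0.1,0.12,0,0,17.95,-1,-7.914,0.1,0.12,0,0,17.95,-1,-7.914,0.1,0.12,0,0,17.95,-1,-7.914,0.1,0.12,0,0,17.95,-1,-7.914,0.1,0.12,0,0,17.95,-1]
}}

```text
time_s: 19.22
tcp_pos: [0.5648, 0.3258, 0.1994]
ee_rot: [[-0.978, -0.209, -0.0], [-0.209, 0.978, -0.001], [0.0, -0.0, -1.0]]
wrist_force: [-0.2, -0.3, -0.4]
gripper_width: 1.0
```

```bash
python3 snap.py w17
```

```text
19.2667 [0.5648 0.3258 0.1996] [[-0.978, -0.2085, 0.0001], [-0.2085, 0.978, -0.0002], [-0.0001, -0.0003, -1.0]] 1.0012728743511465 [  44.2   24.3    5.7    0.   -71.4 -122.1]
```

View pics/w17.png

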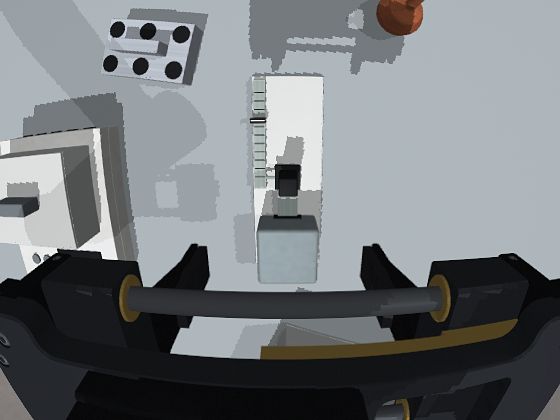

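```bash
python3 - <<'E'
import cv2
im=cv2.imread("pics/w17.png")
cv2.imwrite("pics/d17.png",cv2.resize(im[65:215,235:340],None,fx=5.3,fy=4,interpolation=cv2.INTER_CUBIC)[:, :])
cv2.imwrite("pics/d18.png",cv2.resize(im[200:295,240:340],None,fx=6,fy=6,interpolation=cv2.INTER_CUBIC)[:, :])
cv2.imwrite("pics/d17.png",cv2.resize(im[65:165,235:340],None,fx=6,fy=6,interpolation=cv2.INTER_CUBIC))
cv2.imwrite("pics/d19.png",cv2.resize(im[150:230,235:340],None,fx=6,fy=6,interpolation=cv2.INTER_CUBIC))
E
```

```text
(no output)
```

View pics/d17.png

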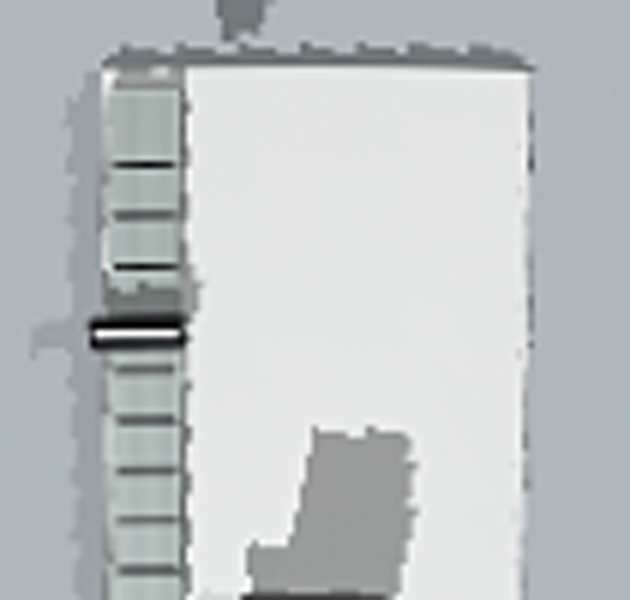

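View pics/d19.png

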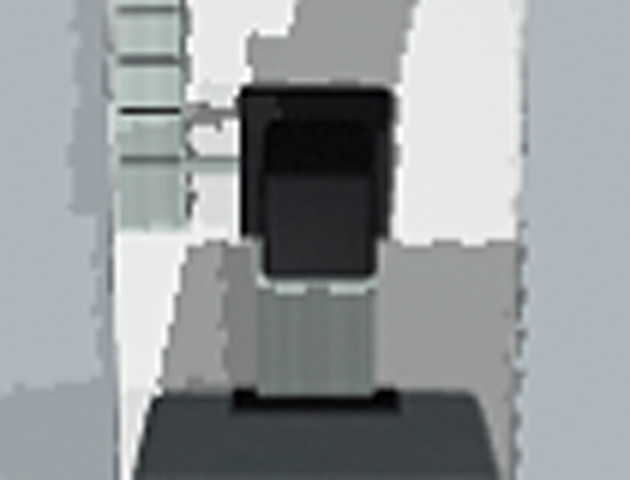

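View pics/d18.png

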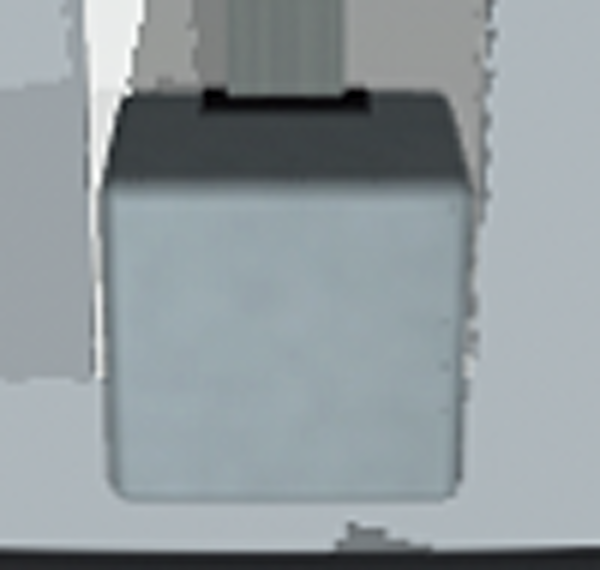

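```bash
python3 - <<'E'
from f import *; import pickle
cp,s=pickle.load(open("pics/w17.pkl","rb"))
P=lambda px,o:(np.array(px)+.5)/6-.5+np.array(o)
a=P([(530,68),(103,68)],(235,65));b=P([(103,185),(470,185),(460,498),(108,498)],(240,200))
ma=[(-140,42,8),(-140,-42,8)];mb=[(30,-35,64),(30,35,64),(100,35,64),(100,-35,64)]
F("base",ma,a,1,(0,0),[.58,.33,.2],cp);F("case",mb,b,1,(0,0),[.58,.33,.2],cp)
t=F("all",ma+mb,np.r_[a,b],1,(0,0),[.58,.33,.2],cp)
tab=F("tab",[(-10,-10,72),(-10,10,72),(10,10,72),(10,-10,72)],P([(263,172),(377,172),(377,280),(263,280)],(235,150)),1,(0,0),[.56,.325,.2],cp)
c=unproject(P((138,334),(235,65)),.026,cp,True)
def loc(q): d=np.array(q[:2])-t[:2];ca,sa=np.cos(t[2]),np.sin(t[2]);return np.array([ca*d[0]+sa*d[1],-sa*d[0]+ca*d[1]])*1000
print("tab loc",loc(tab),"clip",c.round(4),loc(c))
# ticks
for v in (163,215,267,370,420,470,520,571): print(v,loc(unproject(P((146,v),(235,65)),.016,cp,True)).round(1))
for v in (60,110,159): print(v,loc(unproject(P((150,v),(235,150)),.016,cp,True)).round(1))
E
python3 go.py .5604 .325 .12 -168 1
```

```text
base [0.5817 0.3312] 12.21 [[0.2, 0.0], [-0.2, 0.0]]
case [0.5812 0.3307] 11.95 [[-1.2, -1.1], [1.1, -1.0], [0.2, 1.4], [-0.1, 1.3]]
all [0.5815 0.3307] 12.0 [[0.2, -0.2], [-0.2, -0.4], [-1.2, -0.9], [1.1, -0.9], [0.2, 1.5], [-0.0, 1.5]]
tab [0.562  0.3269] 12.18 [[-0.3, -0.4], [0.3, -0.4], [0.1, 0.4], [-0.1, 0.4]]
tab loc [-19.84155789   0.38339426] clip [0.5036 0.2797 0.026 ] [-86.77777333 -33.66438447]
163 [-119.8  -32.7]
215 [-109.6  -32.8]
267 [-99.5 -32.8]
370 [-79.3 -33. ]
420 [-69.5 -33.1]
470 [-59.6 -33.2]
520 [-49.7 -33.4]
571 [-39.5 -33.5]
60 [-39.7 -32.7]
110 [-29.6 -32.9]
159 [-19.6 -33. ]
t 19.2667 pos [0.5648 0.3258 0.1996] shift [0.113 0.003 1.989] turn [-0.003  0.001  0.007] F [-0.2 -0.5  0.7] g 1.001
```

```bash
python3 go.py .562 .3269 .02 -167.9 1
```

```text
t 19.2667 pos [0.5648 0.3258 0.1996] shift [0.064 0.042 4.489] turn [-0.003  0.001 -0.013] F [-0.2 -0.5  0.7] g 1.001
```

{"api": "move_arm", "payload": {
  "motion": [0.064,0.042,0.8,0,0,-0.02,-0.6,0.064,0.042,1.6,0,0,-0.02,-0.5,0.064,0.042,2.4,0,0,-0.02,-0.5,0.064,0.042,3.2,0,0,-0.02,-0.4,0.064,0.042,3.8,0,0,-0.02,-0.3,0.064,0.042,4.3,0,0,-0.02,-0.3,0.064,0.042,4.47,0,0,-0.02,-0.2,0.064,0.042,4.47,0,0,-0.02,-0.2,0.064,0.042,4.47,0,0,-0.02,-0.2]
}}

```text
time_s: 20.02
tcp_pos: [0.5627, 0.3273, 0.0215]
ee_rot: [[-0.977, -0.211, 0.001], [-0.211, 0.977, 0.0], [-0.001, -0.0, -1.0]]
wrist_force: [-0.0, 0.0, 0.7]
gripper_width: 0.609
```

```bash
python3 go.py .562 .3269 .02 -167.9 1;python3 snap.py w18
```

```text
t 20.0167 pos [0.5627 0.3273 0.0215] shift [ 0.019 -0.006  0.038] turn [-0.002  0.015  0.016] F [-0.   0.   0.7] g 0.609
20.0667 [0.5631 0.3277 0.0223] [[-0.9775, -0.2109, 0.0025], [-0.2109, 0.9775, 0.0013], [-0.0027, 0.0007, -1.0]] 0.6043763164450875 [ 4.440e+01  3.290e+01 -7.000e+00  1.000e-01 -4.990e+01 -1.223e+02]
```

View pics/w18.png

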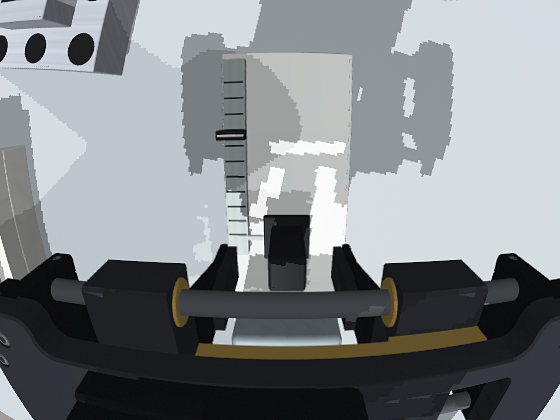

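{"api": "move_arm", "payload": {
  "motion": [0.02,0.01,0.03,0,0,0.01,0.3,0.02,0.01,0.03,0,0,0.01,1,0.02,0.01,0.03,0,0,0.01,1,0.02,0.01,0.03,0,0,0.01,1,0.02,0.01,0.03,0,0,0.01,1,0.02,0.01,0.03,0,0,0.01,1,0.02,0.01,0.03,0,0,0.01,1,0.02,0.01,0.03,0,0,0.01,1]
}}

```text
time_s: 20.73
tcp_pos: [0.5622, 0.3285, 0.0214]
ee_rot: [[-0.978, -0.21, 0.003], [-0.21, 0.978, 0.002], [-0.003, 0.001, -1.0]]
wrist_force: [-1.8, 2.1, 0.9]
gripper_width: 0.226
```

```bash
python3 go.py .562 .3269 .02 -167.9 1;python3 snap.py w19;  python3 - <<'E'
import cv2
im=cv2.imread("pics/w19.png")
cv2.imwrite("pics/d20.png",cv2.resize(im[40:290,180:380],None,fx=3,fy=2.4,interpolation=cv2.INTER_CUBIC))
E
```

```text
t 20.7333 pos [0.5622 0.3285 0.0214] shift [ 0.014 -0.037  0.036] turn [0.016 0.037 0.008] F [-1.8  2.1  0.9] g 0.226
20.7833 [0.5622 0.3285 0.0214] [[-0.9776, -0.2103, 0.0029], [-0.2103, 0.9776, 0.002], [-0.0032, 0.0013, -1.0]] 0.22581259794521183 [  44.5   33.    -7.2    0.   -49.7 -122.4]
```

View pics/d20.png

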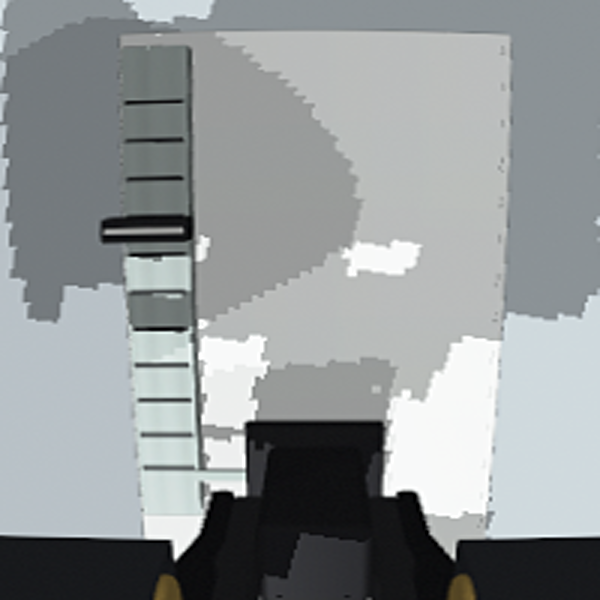

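{"api": "move_arm", "payload": {
  "motion": [0.07,0,0,0,0,0,1,0.18,0,0,0,0,0,1,0.3,0,0,0,0,0,1,0.42,0,0,0,0,0,1,0.54,0,0,0,0,0,1,0.66,0,0,0,0,0,1,0.78,0,0,0,0,0,1,0.9,0,0,0,0,0,1,1.02,0,0,0,0,0,1,1.14,0,0,0,0,0,1,1.25,0,0,0,0,0,1,1.35,0,0,0,0,0,1,1.44,0,0,0,0,0,1,1.51,0,0,0,0,0,1,1.55,0,0,0,0,0,1,1.57,0,0,0,0,0,1,1.57,0,0,0,0,0,1,1.57,0,0,0,0,0,1]
}}

```text
time_s: 22.28
tcp_pos: [0.5026, 0.3158, 0.0214]
ee_rot: [[-0.978, -0.211, 0.006], [-0.211, 0.978, 0.004], [-0.007, 0.002, -1.0]]
wrist_force: [4.5, 0.9, -2.3]
gripper_width: 0.227
```

```bash
python3 snap.py w20;  python3 - <<'E'
from h import *
im=cv2.imread("pics/w20.png")
cv2.imwrite("pics/d21.png",cv2.resize(im[140:300,190:380],None,fx=4,fy=3.7,interpolation=cv2.INTER_CUBIC))
s=r.sense();print(s["wrist_force"],(s["ee_rot"].T@(s["tcp_pos"]-[.5622,.3285,.0214])*1000))
E
```

```text
22.3333 [0.5026 0.3158 0.0214] [[-0.9776, -0.2106, 0.0061], [-0.2106, 0.9776, 0.0037], [-0.0068, 0.0023, -1.0]] 0.22677944049326984 [  47.8   28.3  -16.2    0.2  -45.2 -125.8]
[ 4.68281074  0.70059654 -3.68297882] [60.9866308   0.13902192 -0.42372474]
```

View pics/d21.png

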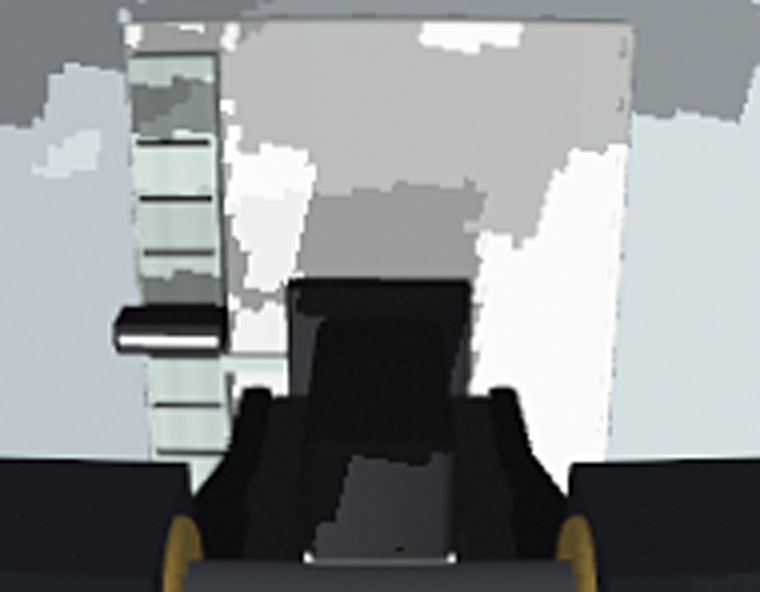

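{"api": "move_arm", "payload": {
  "motion": [0.06,0,0,0,0,0,1,0.12,0,0,0,0,0,1,0.17,0,0,0,0,0,1,0.17,0,0,0,0,0,1,0.17,0,0,0,0,0,1]
}}

```text
time_s: 22.75
tcp_pos: [0.4975, 0.3147, 0.0214]
ee_rot: [[-0.977, -0.211, 0.009], [-0.211, 0.978, 0.005], [-0.01, 0.003, -1.0]]
wrist_force: [5.6, 1.3, -2.7]
gripper_width: 0.225
```

```bash
python3 snap.py w21;  python3 - <<'E'
from h import *
im=cv2.imread("pics/w21.png")
cv2.imwrite("pics/d22.png",cv2.resize(im[140:300,190:380],None,fx=4,fy=3.7,interpolation=cv2.INTER_CUBIC))
s=r.sense();print(s["wrist_force"],(s["ee_rot"].T@(s["tcp_pos"]-[.5622,.3285,.0214])*1000))
E
```

```text
22.8 [0.4975 0.3148 0.0214] [[-0.9775, -0.2108, 0.009], [-0.2108, 0.9775, 0.0049], [-0.0099, 0.0029, -0.9999]] 0.23059993359524086 [  48.2   27.8  -17.1    0.3  -44.5 -126.2]
[ 4.92128512  0.67158107 -2.35970854] [66.11588042  0.19817112 -0.65733743]
```

View pics/d22.png

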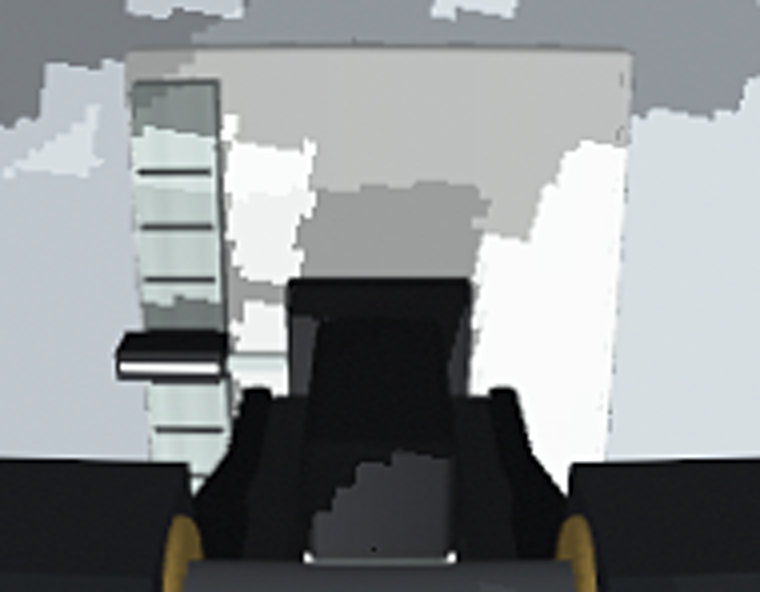

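{"api": "move_arm", "payload": {
  "motion": [0.04,0,0,0,0,0,1,0.04,0,0,0,0,0,1,0.04,0,0,0,0,0,1,0.04,0,0,0,0,0,1,0.04,0,0,0,0,0,1,0.04,0,0,0,0,0,1,0.04,0,0,0,0,0,1,0.04,0,0,0,0,0,1,0.04,0,0,0,0,0,1,0.04,0,0,0,0,0,1,0.04,0,0,0,0,0,1,0.04,0,0,0,0,0,1,0.04,0,0,0,0,0,1,0.04,0,0,0,0,0,1,0.04,0,0,0,0,0,1]
}}

```text
time_s: 24.05
tcp_pos: [0.4975, 0.3147, 0.0214]
ee_rot: [[-0.977, -0.211, 0.012], [-0.211, 0.977, 0.006], [-0.013, 0.003, -1.0]]
wrist_force: [5.3, 1.1, -4.0]
gripper_width: 0.225
```

```bash
python3 snap.py w22;  python3 - <<'E'
from h import *
im=cv2.imread("pics/w22.png")
cv2.imwrite("pics/d23.png",cv2.resize(im[140:300,190:380],None,fx=4,fy=3.7,interpolation=cv2.INTER_CUBIC))
s=r.sense();print(s["wrist_force"],(s["ee_rot"].T@(s["tcp_pos"]-[.5622,.3285,.0214])*1000))
E
```

```text
24.1 [0.4975 0.3147 0.0214] [[-0.9774, -0.2111, 0.0117], [-0.211, 0.9775, 0.006], [-0.0127, 0.0034, -0.9999]] 0.2247477070300751 [  48.2   27.8  -17.3    0.4  -44.3 -126.3]
[ 5.12472173  1.164362   -2.8240497 ] [66.14817254  0.21230462 -0.82505348]
```

View pics/d23.png

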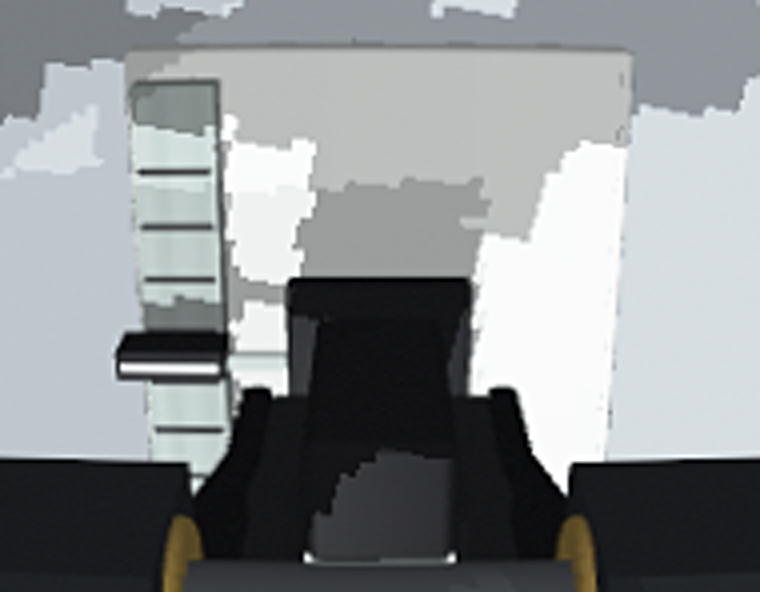

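{"api": "move_arm", "payload": {
  "motion": [0,0,0,0,0,0,-0.3,0,0,0,0,0,0,-0.3,0,0,0,0,0,0,-0.3,0,0,0,0,0,0,-0.3,0,0,0,0,0,0,-0.3,0,0,0,0,0,0,-0.3,0,0,0,0,0,0,-0.3,0,0,-0.5,0,0,0,-0.3,0,0,-1.1,0,0,0,-0.3,0,0,-2,0,0,0,-0.3,0,0,-3,0,0,0,-0.3,0,0,-4,0,0,0,-0.3,-0.5,0,-5,0,0,0,-0.3,-1,0,-5.5,0,0,0,-0.3,-1,0,-5.5,0,0,0,-0.3,-1,0,-5.5,0,0,0,-0.3,-1,0,-5.5,0,0,0,-0.3,-1,0,-5.5,0,0,0,-0.3,-1,0,-5.5,0,0,0,-0.3]
}}

```text
time_s: 25.68
tcp_pos: [0.533, 0.3213, 0.2404]
ee_rot: [[-0.977, -0.211, 0.009], [-0.211, 0.977, 0.004], [-0.01, 0.002, -1.0]]
wrist_force: [0.6, -0.3, 0.7]
gripper_width: 0.649
```

```bash
python3 snap.py w23; python3 snap.py s23 side
```

```text
25.7333 [0.5332 0.3215 0.2406] [[-0.9774, -0.2114, 0.0098], [-0.2114, 0.9774, 0.0043], [-0.0105, 0.0021, -0.9999]] 0.6484119258285742 [  46.1   19.7    4.5    0.2  -74.2 -124. ]
25.7833 [0.5334 0.3216 0.2409] [[-0.9773, -0.2114, 0.0103], [-0.2114, 0.9774, 0.0047], [-0.011, 0.0024, -0.9999]] 0.6524717501947587 [  46.1   19.7    4.5    0.2  -74.2 -124. ]
```

View pics/w23.png

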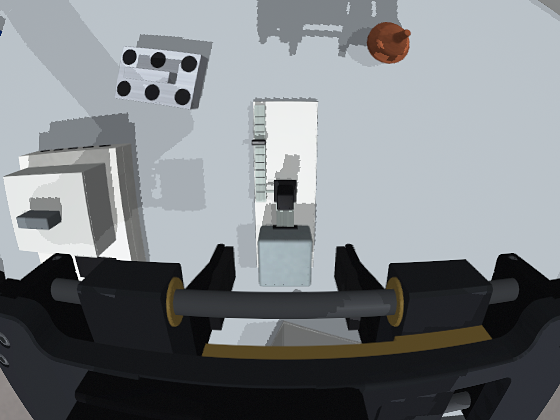

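View pics/s23.png

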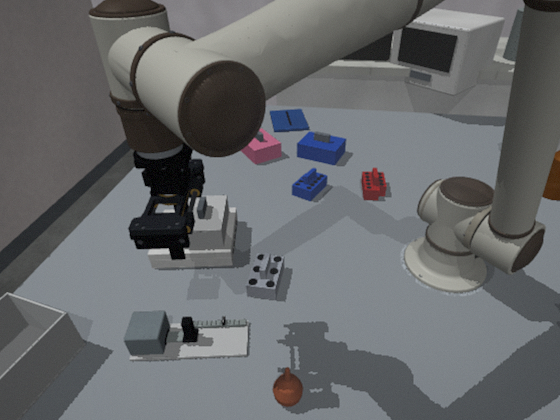

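{"api": "move_arm", "payload": {
  "motion": [0,0,0,0,0,0,-0.3,0,0,0,0,0,0,-0.3,0,0,0,0,0,0,-0.3,0,0,0,0,0,0,-0.3,0,0,0,0,0,0,-0.3,0,0,0,0,0,0,-0.3,0,0,0,0,0,0,-0.3,0,0,0,0,0,0,-0.3,0,0,0,0,0,0,-0.3,0,0,0,0,0,0,-0.3,0,0,0,0,0,0,-0.3,0,0,0,0,0,0,-0.3,0,0,0,0,0,0,-0.3,0,0,0,0,0,0,-0.3,0,0,0,0,0,0,-0.3]
}}

```text
time_s: 27.03
tcp_pos: [0.5334, 0.3216, 0.2409]
ee_rot: [[-0.977, -0.211, 0.01], [-0.211, 0.977, 0.005], [-0.011, 0.002, -1.0]]
wrist_force: [-0.3, 0.9, 0.5]
gripper_width: 0.651
```

```bash
python3 snap.py w24; python3 snap.py s24 side; python3 - <<'E'
import cv2,numpy as np
a=cv2.imread("pics/w24.png");b=cv2.imread("pics/w16.png")
A=cv2.resize(a[170:290,240:330],None,fx=5,fy=5,interpolation=2);B=cv2.resize(a[100:290,0:150],(330,418),interpolation=2)
c=np.zeros((600,790,3),np.uint8);c[:600,:450]=A;c[:418,455:785]=B;cv2.imwrite("pics/d24.png",c)
E
```

```text
27.0833 [0.5334 0.3216 0.2409] [[-0.9773, -0.2114, 0.0103], [-0.2114, 0.9774, 0.0046], [-0.011, 0.0024, -0.9999]] 0.6486592187531701 [  46.1   19.7    4.5    0.2  -74.2 -124. ]
27.1333 [0.5334 0.3216 0.2409] [[-0.9774, -0.2113, 0.0103], [-0.2113, 0.9774, 0.0047], [-0.0111, 0.0024, -0.9999]] 0.6480599587562786 [  46.1   19.7    4.5    0.2  -74.2 -124. ]
```

View pics/d24.png

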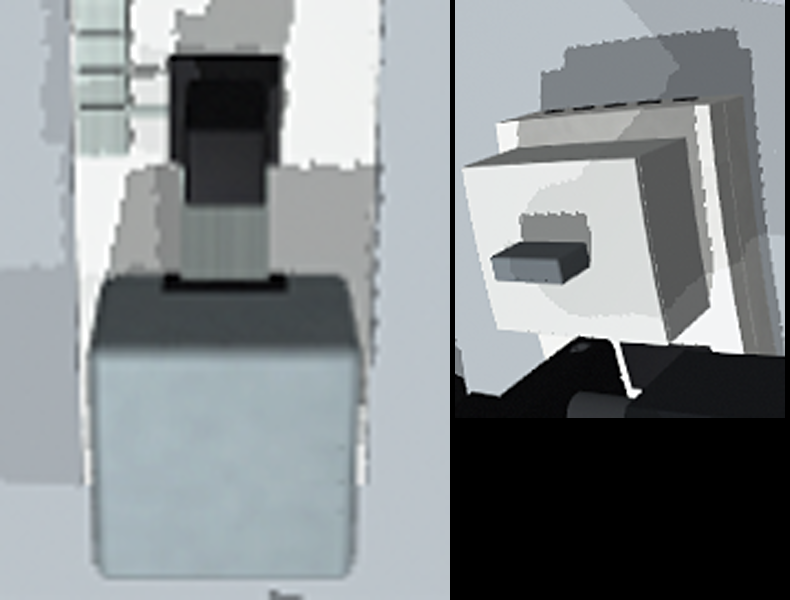

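```bash
python3 -c "
import cv2;im=cv2.imread('pics/w16.png');cv2.imwrite('pics/d25.png',cv2.resize(im[90:280,155:365],None,fx=3.1,fy=3.1,interpolation=2))"
```

```text
(no output)
```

View pics/d25.png

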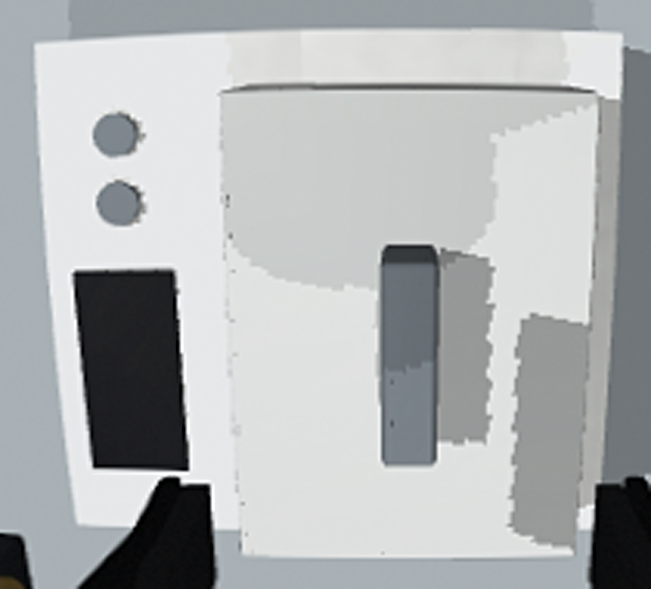

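```bash
python3 - <<'E'
from f import *; import pickle
cp,s=pickle.load(open("pics/w16.pkl","rb"))
h=F("heater",[(135,-95,50),(-75,-95,50),(135,95,50)],[(34,44),(622,34),(78,525)],3.1,(155,90),[.632,.017,.2],cp)
p=F("cover",[(56,-76,58),(-56,-76,58),(56,76,58),(-56,76,58),(8,-30,88),(-8,-30,88),(-8,30,88),(8,30,88)],[(220,93),(598,95),(243,554),(575,556),(380,265),(437,265),(435,466),(382,466)],3.1,(155,90),[.632,.017,.2],cp,z0=.05)
r.finish_job()
E
```

```text
heater [0.6325 0.017 ] 11.92 [[0.2, 0.2], [0.0, -0.2], [-0.2, -0.0]]
cover [0.6325 0.017 ] 11.76 [[-0.5, -0.5], [0.5, -1.0], [-0.5, 0.9], [-0.0, 0.5], [-0.2, -0.5], [0.5, -0.5], [0.5, 0.9], [-0.4, 0.8]]
the job is handed in; nothing more can be done
```

All the steps are done and the job was handed in at about 27 s of the 67 s allowed; no verdict was reported.

- **Block:** It rests on the pocket floor. The tool height at release was 30 mm above the grasp height, as it should be, and the wrist force showed the block's weight coming off.
- **Cover:** It sits on the deck. A fit to the picture taken after release puts it within about 1 mm of the heater's centre and 0.2° of square.
- **Timer:** I pulled the tab 66.1 mm, about 1 mm short of the clip by my measurements, which put the clip 66.8–67.3 mm from home. It was held there about 1.3 s and then released. The last picture shows the pointer back at its home tick.
- **Bystanders:** The plain block and the bulb look unmoved in the last pictures. I did not measure them.

**Disagreements:**
- The first close missed the rib. The fingertips stood about 25 mm higher than the reported tool point, seen in the side and wrist pictures. I reopened, went lower and gripped it properly, and allowed for the offset afterwards.
- The top camera read about 4 mm more in y than the wrist camera, so I used the wrist camera's positions.
- A final nudge of the tab by 1.6 mm did not move it. I left it there because it was inside the 4 mm window.

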